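Fit the specimen stage onto the rod of the viewing stand

TASK

Take the metal stage plate out of the tray by its sloping black handle and thread its drilled boss over the upright rod of the viewing stand, keeping the plate level so that it does not bind. Lower it gently all the way, without letting it drop, until it lies flat on the stand with its window over the lamp, then let go. Leave the other things on the bench where they are.

Things in the scene. Friction and masses are not known exactly. Their poses are not given: they have to be found in the camera images.
- stage: loose aluminium stage plate, 190 x 110 x 8 mm, 0.35 to 0.6 kg, lying flat, right way up. Origin: on the bore's axis, level with the underside; x points along the plate from window to boss, y across, z up. The plate spans x = -165 to 25, y = -55 to 55 mm. A round boss, 40 mm wide, stands about the bore, its top 30 mm above the underside; the bore, 16.5 mm, goes straight through
- stage_grip (a point): centre of the stage's handle, in mid-width and mid-thickness: x -81, y 0, z 53 mm from stage, axes of stage. The black handle is a flat blade 90 mm wide (y), 12 mm thick, 78 mm long up its slope; it rises from the plate's upper face at x = -55 and leans 30 degrees from upright towards -x, away from the boss. This point lies 52 mm up its slope
- stage_hole (a point): on the axis of the bore in the stage's boss, level with the plate's underside; same as the origin of stage, same axes
- stage_window (a point): centre of the stage's round window (54 mm wide), level with the underside; 130 mm from the bore along the stage's -x
- stand: fixed white viewing stand, origin on the bench under stand_seat; x points from lamp to rod, y sideways. Base 225 x 130 x 22 mm, spanning x = -175 to 50 mm; rod housing 66 x 90 mm about the origin and two front posts at x = -155, y = -42 and 42, all with flat tops at 60 mm, on which the stage comes to lie
- stand_seat (a point): middle of the slot in the flat top of the rod housing, 60 mm above the bench; axes of stand. A fixed steel rod, 14 mm in diameter, nearly sharp edged, stands upright in the slot, its top 150 mm above this point. It is clamped anywhere up to 12 mm to either side of this point along the stand's y (none along x): where is not reported, it must be felt or seen
- stand_lamp (a point): point straight above the lamp's centre, at the height of stand_seat and 130 mm from it along the stand's -x; axes of stand
- tray: fixed white tray the stage lies in at the start, outside 255 x 165 x 20 mm, walls and floor 4 mm; origin at the centre of its underside, x along its length
- beaker: glass beaker, 68 mm across the rim, 85 mm tall, origin at the centre of its foot; a bystander
- dish: shallow glass dish, 90 mm across, 16 mm high, origin at the centre of its foot; a bystander
- washbottle: white plastic bottle, 66 mm diameter, 170 mm tall, origin at the centre of its foot; a bystander
- jar: amber glass jar, 68 mm diameter, 90 mm tall, origin at the centre of its foot; a bystander
- wipes: white pack of wipes, 160 x 90 x 50 mm, origin at the centre of its underside; a bystander
- spatula: steel lab spatula about 170 mm long lying on the bench; a bystander

How it is judged:
By the outcome, as a careful person would: the job done as asked, in the order asked, and still so for the second after the job is handed in, with the robot touching nothing.
It also fails if it takes over 72 s, if anything falls off the work surface, if the arm or the gripper's body presses on something with over 40 N, if the wrist force passes 120 N, or if a joint passes its speed limit or range.

ROBOT

A 6-joint arm with a two-finger parallel gripper is mounted at the origin on the work surface. World frame = base frame: x ahead of the robot, y to its left, z up, the work surface at z = 0. Lengths are in m, angles in rad, forces in N, time in s.
With the tool pointing down it reaches from about 0.35 to 1 m from the base axis. Payload 7.1 kg.
Tool frame: the origin (TCP) lies between the finger pads; the fingertips stand 17 mm ahead of it and the grasp point (between the pads) lies 2 mm behind it (tip_extent is the distance from the TCP to the fingertips, in m); x points along the fingers, z is the direction in which the jaws open and shut, and the axes are right-handed (so a half turn about x gives the same grasp; the last joint's range is limited). The gripper opens to 85 mm and grips with 20 to 120 N. Pads are 22 mm wide; open, the fingers measure 114 mm over their backs; the gripper's body (76 mm by 85 mm) begins 54 mm behind the grasp point. The pads swing forward as they close: fully open they stand 13 mm farther back than shut.
Start: joints at [1.279, 0.423, 1.63, -0, 1.089, -0.019], TCP at [0.168, 0.602, 0.248] pointing down, gripper open.
Joint ranges: [-3, 3], [-0.9, 2.11], [0.09, 2.58], [-1.31, 4.45], [0.11, 2.69], [-2.54, 2.54]. Speed limits (rad/s): [2.39, 2.39, 3.01, 3.14, 3.14, 3.14].

INTERFACE

Orientations are given as a unit quaternion [w, x, y, z].
In Python, from plant import * gives the robot as it stands.
- The arm moves only by the tool jog_arm, never from a script. Its argument "moves" is a list of rows, each a list of 2 entries, a list of its own where there are three numbers: the shift along the world's x, y, z in mm, then the turn, a rotation vector about the world's x, y, z in degrees. A call has 1 to 5 rows; each row shifts and turns the commanded pose from where the row before left it; what a row does not reach is not made up. A row lasts 1/12 s, in which the tool goes at most 41.7 mm and 7.16 degrees, less where a joint would pass 70% of its speed; a pose out of reach is approached as far as the arm can. A call is refused whole if a number of a shift passes 41.7 or a number of a turn 7.16, either way. A call with a gripper value outside its range is refused whole. "hand" is the gripper's target within -1 to 1 (fully open at 1, half-way at 0, shut at -1), set as the call begins (left out, the last holds). The fingers move at their own pace and stop on an object; "newtons" is the grip in N (left out, the last holds). Time passes only in rows, so rows that do not move let the fingers close. It gives the time, the measured TCP pose, the force and the opening at its end, in the units of the state.
- sense(): the state, without advancing time (a new reading comes with each control period).
- capture(name): name is "scene" or "side" or "wrist"; returns the picture (400x640x3 uint8, blue, green, red); there is no depth.
- get_calibration(name): a dict with "mtx" (3x3 intrinsics, pixels), "extrinsics" (4x4, takes a point from world to camera coordinates). Camera axes: x right, y down, z forward; pixel columns grow to the right and rows downward; lengths in m; the calibration is good to about 2 mm. A picture is of the moment at which its call begins: read the wrist's pose just before it. get_calibration takes no time and is no camera call; for the wrist camera it gives the pose at the moment of the call.
- sign_off(): hands the job in, once; it reports no verdict.
The state is a dict: "time": time; "joints": joint angles; "qd": joint speeds; "effort": joint torques, N m; "tcp_pos": TCP position; "tcp_rot": TCP orientation; "wrist_force": force on the tool from outside, world axes, zero at the start; "ft_torque": the same for the moment, N m; "width": finger opening in m.
Only numpy, scipy, OpenCV 4.12 (cv2) and the standard library are available. Lean on these libraries where they do the work, as an engineer would, in place of code of your own. Each camera call takes 0.05 s, during which the arm holds its last target.

## Working session

There is one attempt and no reset: what is moved stays moved. The work goes in short steps, Python scripts to look and compute and a tool call to move; the robot and the scene stay as the last step left them, time stands still between calls to the robot, and variables do not carry over. Pictures are saved under pics/ and viewed, and the job is handed in when it is done.

Besides the shell and the picture viewer there is one more tool, called by a JSON object that holds its "op" and its "data". jog_arm: Moves the arm, as the interface text tells. Its arguments: {"type":"object","properties":{"moves":{"type":"array"},"hand":{"type":"number"},"newtons":{"type":"number"}},"required":["moves"]}

```bash
ls; mkdir -p pics
python3 - <<'E'
from plant import *
import cv2
s=sense();print(s)
for n in["scene","side","wrist"]:
    c=get_calibration(n);print(n,c)
    cv2.imwrite(f"pics/{n}0.png",capture(n))
E
```

```text
pics
{'time': 0.0, 'joints': array([ 1.27899719e+00,  4.23844173e-01,  1.63072415e+00, -2.06054104e-05,
        1.08863625e+00, -1.89837948e-02]), 'qd': array([1.75070019e-04, 9.54041814e-05, 1.96996950e-03, 6.92886631e-04,
       1.27762409e-03, 7.84103972e-04]), 'effort': array([ 2.20320027e-03, -5.57400298e+01, -2.81739450e+01,  2.04376256e-04,
        7.33691559e-03,  8.59560849e-07]), 'tcp_pos': array([0.1682144 , 0.60136601, 0.24753019]), 'tcp_rot': array([ 0.56288904, -0.42770645,  0.56380243,  0.42702451]), 'wrist_force': array([-0.15039702, -0.10064496, -0.59097752]), 'ft_torque': array([ 0.04755303, -0.00474598,  0.00391709]), 'width': 0.08502227351468689}
scene {'mtx': array([[418.04486367,   0.        , 318.44715116],
       [  0.        , 418.04486367, 200.91943701],
       [  0.        ,   0.        ,   1.        ]]), 'extrinsics': array([[-0.85747779,  0.5144792 ,  0.00655702,  0.50092794],
       [ 0.29759581,  0.50631562, -0.80937089, -0.10190606],
       [-0.41972441, -0.69206622, -0.58726125,  1.71202111],
       [ 0.        ,  0.        ,  0.        ,  1.        ]
[... 160 characters left out ...]
       ]]), 'extrinsics': array([[ 0.97292111, -0.22985466, -0.02431782, -0.54848252],
       [-0.14788682, -0.5381857 , -0.82975035,  0.13951835],
       [ 0.17763448,  0.81087791, -0.5576047 ,  1.3478686 ],
       [ 0.        ,  0.        ,  0.        ,  1.        ]])}
wrist {'mtx': array([[340.23173523,   0.        , 320.38308264],
       [  0.        , 340.23173523, 201.80600082],
       [  0.        ,   0.        ,   1.        ]]), 'extrinsics': array([[ 0.27014322,  0.96281815, -0.00196319, -0.62441754],
       [ 0.92789572, -0.25979957,  0.26742048, -0.03520872],
       [ 0.25696725, -0.07406346, -0.96357793,  0.37817105],
       [ 0.        ,  0.        ,  0.        ,  1.        ]])}
```

View pics/scene0.png

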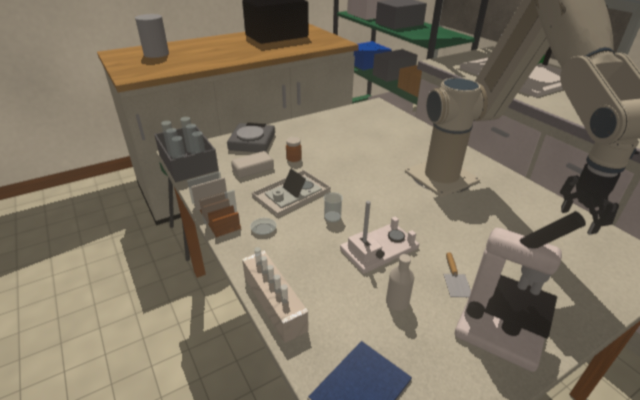

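View pics/side0.png

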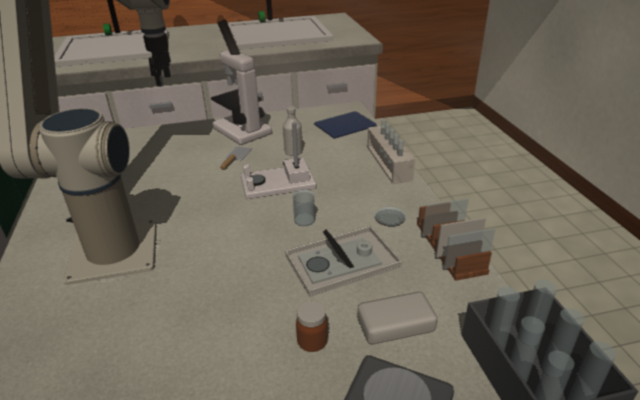

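View pics/wrist0.png

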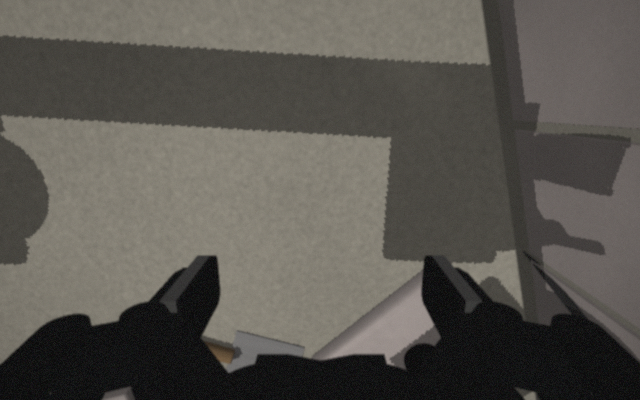

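The scene view shows the tray with the plate near (290,190) and the stand near (380,245). The side view shows the tray near (343,260) and the stand near (278,180). Next I'll zoom in on both.

Run:
```python
import cv2,numpy as np
a=cv2.imread("pics/scene0.png");b=cv2.imread("pics/side0.png")
def z(im,x,y,w,h,k):return cv2.resize(im[y:y+h,x:x+w],None,fx=k,fy=k,interpolation=cv2.INTER_CUBIC)
cv2.imwrite("pics/z1.png",z(a,245,160,100,60,8))
cv2.imwrite("pics/z2.png",z(a,335,195,90,80,7))
cv2.imwrite("pics/z3.png",z(b,280,225,125,70,6))
cv2.imwrite("pics/z4.png",z(b,235,145,85,55,9))
```

```text
(no output)
```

View pics/z1.png

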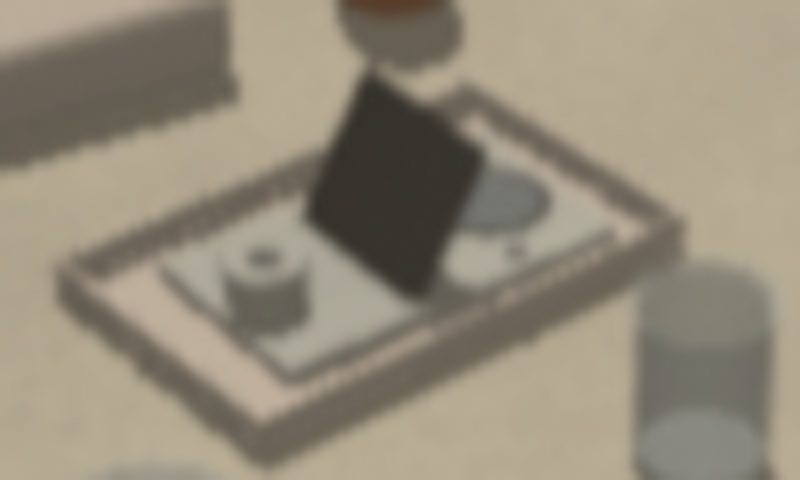

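View pics/z2.png

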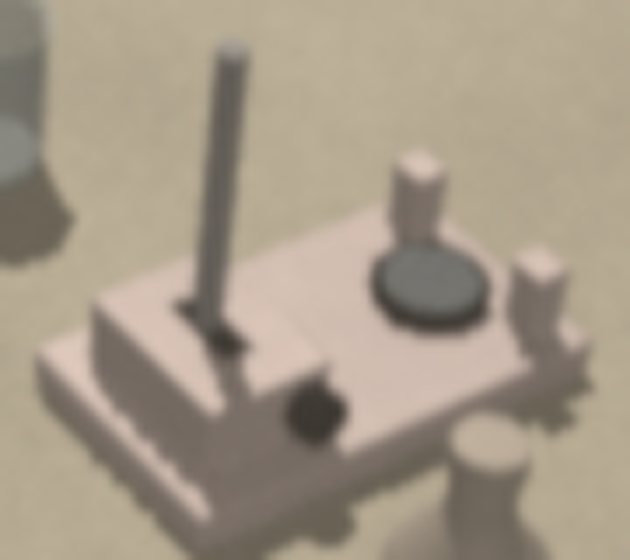

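View pics/z3.png

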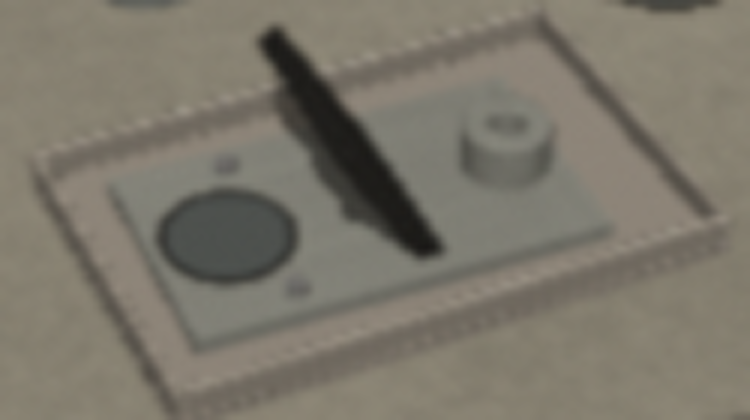

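View pics/z4.png

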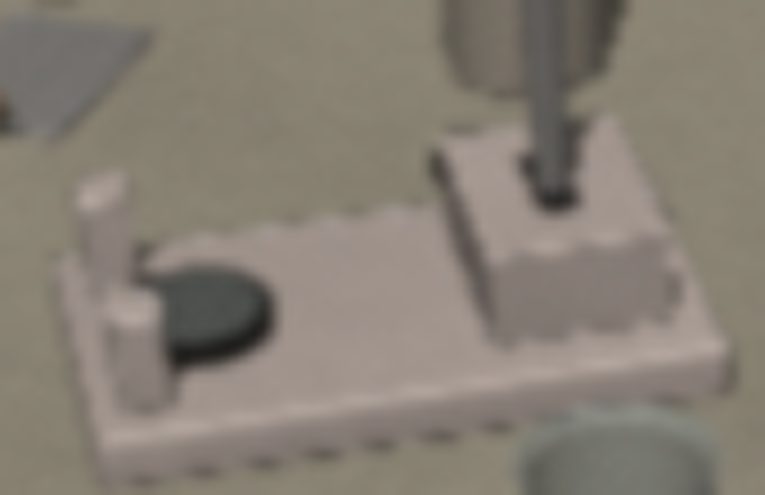

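```bash
cat > h.py <<'E'
from plant import *
import numpy as np,cv2
from scipy.spatial.transform import Rotation as R
def ray(cal,px):
    K,E=cal["mtx"],cal["extrinsics"];d=E[:3,:3].T@np.linalg.solve(K,[px[0],px[1],1.]);return -E[:3,:3].T@E[:3,3],d
def onz(cal,px,z):
    o,d=ray(cal,px);return o+d*(z-o[2])/d[2]
def tri(c1,p1,c2,p2):
    A=np.zeros((3,3));b=np.zeros(3);r=[]
    for c,p in((c1,p1),(c2,p2)):
        o,d=ray(c,p);d=d/np.linalg.norm(d);P=np.eye(3)-np.outer(d,d);A+=P;b+=P@o;r.append((o,P))
    x=np.linalg.solve(A,b);return x,[np.linalg.norm(P@(x-o)) for o,P in r]
def proj(cal,X):
    E=cal["extrinsics"];v=cal["mtx"]@(E[:3,:3]@X+E[:3,3]);return v[:2]/v[2]
def mkpose(s=None):
    s=s or sense();q=s["tcp_rot"];return s["tcp_pos"],R.from_quat(np.r_[q[1:],q[0]])
E
python3 - <<'E'
from h import *
np.set_printoptions(precision=4,suppress=True)
C=get_calibration("scene");S=get_calibration("side")
cs=lambda x,y:(x/8+245-.5,y/8+160-.5)
cd=lambda x,y:(x/7+335-.5,y/7+195-.5)
ss=lambda x,y:(x/6+280-.5,y/6+225-.5)
sd=lambda x,y:(x/9+235-.5,y/9+145-.5)
print("boss",onz(C,cs(265,258),.034),onz(S,ss(508,125),.034),tri(C,cs(265,258),S,ss(508,125)))
print("win",onz(S,ss(228,236),.012))
for p in[(110,185),(610,232),(200,350),(490,80)]:print("corner",onz(S,ss(*p),.012))
for p in[(160,265),(290,378),(618,235)]:print("cornerC",onz(C,cs(*p),.012))
print("handle top C",[onz(C,cs(*p),.012+.078*.866) for p in((370,70),(485,157))], "base",[onz(C,cs(*p),.012) for p in((307,218),(415,298))])
print("handle top S",[onz(S,ss(*p),.012+.078*.866) for p in((270,35),)], "base",[onz(S,ss(*p),.012) for p in((430,250),)])
print("rodtop",onz(C,cd(233,50),.21),"base",onz(C,cd(211,328),.06),onz(S,sd(555,193),.06))
for p in[(95,303),(217,418),(325,362)]:print("houC",onz(C,cd(*p),.06))
for p in[(437,147),(608,123),(665,243),(495,255)]:print("houS",onz(S,sd(*p),.06))
for p in[(418,165),(540,263)]:print("postC",onz(C,cd(*p),.06))
for p in[(103,190),(135,303)]:print("postS",onz(S,sd(*p),.06))
print("lamp",tri(C,cd(432,282),S,sd(205,300)))
print("rodtop side",proj(S,onz(C,cd(233,50),.21)))
E
```

```text
boss [ 0.6464 -0.1916  0.034 ] [ 0.65  -0.192  0.034] (array([ 0.6483, -0.1916,  0.0344]), [np.float64(0.001726680737477334), np.float64(0.0017266807374774187)])
win [ 0.5214 -0.2066  0.012 ]
corner [ 0.4795 -0.1609  0.012 ]
corner [ 0.6785 -0.2457  0.012 ]
corner [ 0.4941 -0.2713  0.012 ]
corner [ 0.661  -0.1337  0.012 ]
cornerC [ 0.6787 -0.2406  0.012 ]
cornerC [ 0.666  -0.1293  0.012 ]
cornerC [ 0.4781 -0.1522  0.012 ]
handle top C [array([ 0.5598, -0.2479,  0.0795]), array([ 0.55  , -0.1535,  0.0795])] base [array([ 0.6005, -0.2409,  0.012 ]), array([ 0.5873, -0.1556,  0.012 ])]
handle top S [array([ 0.5523, -0.161 ,  0.0795])] base [array([ 0.6016, -0.2371,  0.012 ])]
rodtop [0.5503 0.2177 0.21  ] base [0.5504 0.2207 0.06  ] [0.5536 0.215  0.06  ]
houC [0.5852 0.1807 0.06  ]
houC [0.5823 0.2688 0.06  ]
houC [0.5208 0.264  0.06  ]
houS [0.519  0.2592 0.06  ]
houS [0.5824 0.2597 0.06  ]
houS [0.5837 0.1705 0.06  ]
houS [0.5249 0.1784 0.06  ]
postC [0.397  0.1763 0.06  ]
postC [0.3952 0.2607 0.06  ]
postS [0.3981 0.2609 0.06  ]
postS [0.3996 0.1802 0.06  ]
lamp (array([0.4253, 0.223 , 0.0328]), [np.float64(0.0019842745494269265), np.float64(0.00198427454942702)])
rodtop side [292.6454 122.7306]
```

```bash
cat >> h.py <<'E'
def tgt(yaw,flip=1):
    d=np.array([.5,0,-.8660254]);z=flip*np.array([.8660254,0,.5]);y=np.cross(z,d)
    return R.from_euler('z',yaw,degrees=True)*R.from_matrix(np.c_[d,y,z])
def rel(Rc,Rt): return np.degrees((Rt*Rc.inv()).as_rotvec())
E
python3 - <<'E'
from h import *
np.set_printoptions(precision=4,suppress=True)
p,r=mkpose();print(r.as_matrix())
for f in(1,-1):print(f,rel(r,tgt(6.5,f)))
Ry=R.from_euler('z',6.5,degrees=True)
print("grip",np.array([.648,-.192,.004])+Ry.apply([-.081,0,.053]), "approach",Ry.apply([.5,0,-.866]))
C=get_calibration("scene");print("bottle",onz(C,(400,303),0),onz(C,(405,260),.17),"beaker",onz(C,(333,217),0))
E
```

```text
[[-0.0003 -0.963   0.2694]
 [-0.0011  0.2694  0.963 ]
 [-1.      0.     -0.0011]]
1 [ 20.6654 -24.2512 -66.2324]
-1 [-26.7802 -22.8215 109.1952]
grip [ 0.5675 -0.2012  0.057 ] approach [ 0.4968  0.0566 -0.866 ]
bottle [0.5748 0.4294 0.    ] [0.5841 0.4285 0.17  ] beaker [ 0.5266  0.0048 -0.    ]
```

Run:
```python
from h import *
np.set_printoptions(precision=4,suppress=True)
C=get_calibration("scene");S=get_calibration("side")
print(tri(C,(582,218),S,(222,20)),tri(C,(525,243),S,(240,53)),tri(C,(488,240),S,(228,58)))
print(onz(C,(460,335),0),onz(C,(540,362),0),onz(S,(215,125),0),onz(S,(243,143),0),onz(S,(270,130),0))
```

```text
(array([0.3993, 0.6931, 0.4121]), [np.float64(0.0010172592121436323), np.float64(0.001017259212143675)]) (array([0.4426, 0.6264, 0.3128]), [np.float64(0.0038619901445810876), np.float64(0.003861990144581023)]) (array([0.4239, 0.5576, 0.2922]), [np.float64(0.035575187203078174), np.float64(0.03557518720307807)])
[0.5092 0.5917 0.    ] [0.3986 0.7484 0.    ] [0.322  0.7285 0.    ] [0.4136 0.54   0.    ] [0.5286 0.6213 0.    ]
```

{"op": "jog_arm", "data": {"moves": [[[0,-30,10],[0,0,0]],[[0,-40,10],[0,0,-6]],[[0,-40,0],[0,0,-7]],[[10,-40,0],[0,0,-7]],[[20,-35,0],[0,0,-7]]], "hand": 1, "newtons": 80}}

```text
time: 0.57
tcp_pos: [0.1969, 0.4142, 0.2679]
tcp_rot: [0.648, -0.283, 0.649, 0.283]
wrist_force: [1.5, 0.3, -1.1]
width: 0.0853
```

{"op": "jog_arm", "data": {"moves": [[[22,-35,0],[0,0,-7]],[[22,-35,0],[0,0,-7]],[[22,-35,0],[0,0,-7]],[[22,-35,0],[0,0,-7]],[[22,-35,0],[0,0,-7]]]}}

```text
time: 0.98
tcp_pos: [0.3088, 0.2401, 0.2684]
tcp_rot: [0.703, -0.074, 0.703, 0.074]
wrist_force: [1.3, 0.5, -0.1]
width: 0.0854
```

{"op": "jog_arm", "data": {"moves": [[[22,-35,0],[0,0,-6]],[[22,-35,0],[0.7,-6,0]],[[22,-35,0],[0.7,-6,0]],[[22,-35,0],[0.7,-6,0]],[[22,-35,0],[0.7,-6,0]]]}}

```text
time: 1.4
tcp_pos: [0.4191, 0.0651, 0.2692]
tcp_rot: [0.84, -0.03, 0.54, 0.047]
wrist_force: [0.3, 1.2, -1.6]
width: 0.0857
```

{"op": "jog_arm", "data": {"moves": [[[22,-38,-10],[0.7,-6,0]],[[22,-38,-15],[0,0,0]],[[22,-38,-15],[0,0,0]],[[10,-38,-15],[0,0,0]],[[0,-38,-15],[0,0,0]]]}}

```text
time: 1.82
tcp_pos: [0.4738, -0.0672, 0.2174]
tcp_rot: [0.856, -0.026, 0.513, 0.053]
wrist_force: [0.0, 0.5, -0.1]
width: 0.0852
```

Run:
```python
from h import *
np.set_printoptions(precision=4,suppress=True)
p,r=mkpose();print(p,rel(r,tgt(6.5)),sense()["joints"])
cv2.imwrite("pics/w1.png",capture("wrist"))
```

```text
[ 0.4738 -0.0672  0.2174] [-0.3593 -1.8706 -0.2794] [-0.2795  0.1266  2.2494  0.5682  0.363  -0.8885]
```

View pics/w1.png

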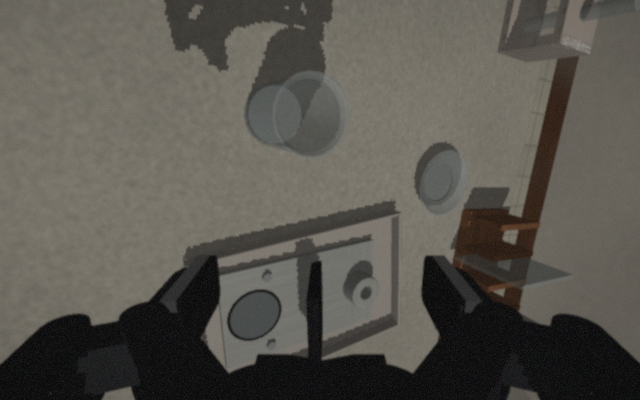

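The wrist view shows the plate in the tray: bore at about (365,293), window at (254,315), handle edge-on at (315,310). I'll use these to refine the stage pose.

Run:
```python
from h import *
np.set_printoptions(precision=4,suppress=True)
W=get_calibration("wrist")
b=onz(W,(365,293),.034);w=onz(W,(254.5,315),.012);print(b,w,np.degrees(np.arctan2(*(b-w)[1::-1])),np.linalg.norm((b-w)[:2]))
c=[onz(W,p,.012) for p in((371,236),(218,272),(226,368))];print(c)
p,r=mkpose();a=r.apply([1,0,0]);print(p,a,sense()["joints"])
Ry=R.from_euler('z',6.5,degrees=True)
g=np.array([.648,-.192,.004])+Ry.apply([-.081,0,.053]);pre=g+tgt(6.5).apply([-.1,0,0]);print("g",g,"pre",pre,"d",(pre-p)*1e3,rel(r,tgt(6.5)))
```

```text
[ 0.6451 -0.1925  0.034 ] [ 0.5189 -0.21    0.012 ] 7.878937967039106 0.1273807796599648
[array([ 0.6599, -0.1302,  0.012 ]), array([ 0.4787, -0.1561,  0.012 ]), array([ 0.4914, -0.267 ,  0.012 ])]
[ 0.4729 -0.0703  0.2155] [ 0.4665  0.0627 -0.8823] [-0.2872  0.1303  2.2504  0.5741  0.3619 -0.9051]
g [ 0.5675 -0.2012  0.057 ] pre [ 0.5178 -0.2068  0.1436] d [  44.958  -136.5229  -71.9342] [-0.1778 -1.9582 -0.4054]
```

{"op": "jog_arm", "data": {"moves": [[[10,-28,-9],[0,-0.5,0]],[[10,-28,-16],[0,-0.5,0]],[[10,-28,-16],[0,-0.5,0]],[[10,-28,-16],[0,-0.5,0]],[[5,-25,-16],[0,0,0]]], "hand": 0}}

```text
time: 2.28
tcp_pos: [0.5178, -0.2041, 0.1435]
tcp_rot: [0.865, -0.027, 0.499, 0.053]
wrist_force: [0.7, 0.4, 1.2]
width: 0.0424
```

{"op": "jog_arm", "data": {"moves": [[[0,0,0],[0,0,0]],[[0,0,0],[0,0,0]]]}}

```text
time: 2.45
tcp_pos: [0.5167, -0.2029, 0.143]
tcp_rot: [0.864, -0.025, 0.5, 0.053]
wrist_force: [0.3, 0.8, 0.3]
width: 0.0429
```

Run:
```python
from h import *
np.set_printoptions(precision=4,suppress=True)
p,r=mkpose();print(p,rel(r,tgt(7)),sense()["joints"],sense()["width"])
W=get_calibration("wrist");cv2.imwrite("pics/w2.png",capture("wrist"))
a=tgt(7).apply([1,0,0]);t=np.array([.5676,-.2018,.0553]);print((t-p)*1e3,a)
```

```text
[ 0.5167 -0.2029  0.143 ] [-0.4906 -0.1192  0.3067] [-0.5596  0.4031  2.1257  1.0469  0.3765 -1.6197] 0.04291741443172334
[ 50.9288   1.1065 -87.7478] [ 0.4963  0.0609 -0.866 ]
```

View pics/w2.png

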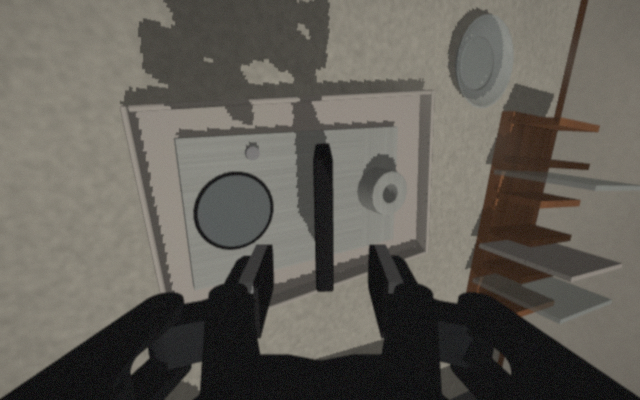

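Run:
```python
from h import *
np.set_printoptions(precision=4,suppress=True)
W=get_calibration("wrist");im=cv2.imread("pics/w2.png")
b=onz(W,(391,194),.034);w=onz(W,(233,210),.012);print(b,w,np.degrees(np.arctan2(*(b-w)[1::-1])),np.linalg.norm((b-w)[:2]))
c=[onz(W,p,.012) for p in((394,124),(176,136),(195,290))];print(c)
print("blade",onz(W,(322,146),.0795+.0),onz(W,(325,290),.0795))
```

```text
[ 0.6508 -0.1901  0.034 ] [ 0.5193 -0.2057  0.012 ] 6.753708426151951 0.13236727252452735
[array([ 0.6628, -0.1301,  0.012 ]), array([ 0.4798, -0.155 ,  0.012 ]), array([ 0.4939, -0.2655,  0.012 ])]
blade [ 0.5499 -0.1512  0.0795] [ 0.5629 -0.2444  0.0795]
```

{"op": "jog_arm", "data": {"moves": [[[10,0,-17],[-0.3,0,0.2]],[[10,1,-17],[-0.2,0,0.1]],[[10,1,-18],[0,0,0]],[[11,0,-18],[0,0,0]],[[10,0,-18],[0,0,0]]]}}

```text
time: 2.92
tcp_pos: [0.5689, -0.1986, 0.0568]
tcp_rot: [0.865, -0.032, 0.499, 0.054]
wrist_force: [1.1, 0.3, -0.4]
width: 0.0428
```

{"op": "jog_arm", "data": {"moves": [[[0,0,0],[0,0,0]],[[0,0,0],[0,0,0]]]}}

```text
time: 3.08
tcp_pos: [0.5679, -0.1986, 0.0565]
tcp_rot: [0.864, -0.032, 0.499, 0.054]
wrist_force: [-0.2, -0.6, 0.9]
width: 0.043
```

Run:
```python
from h import *
np.set_printoptions(precision=4,suppress=True)
p,r=mkpose();s=sense();print(p,rel(r,tgt(7)),s["joints"],s["width"],s["wrist_force"])
cv2.imwrite("pics/w3.png",capture("wrist"));cv2.imwrite("pics/s3.png",cv2.resize(capture("side")[180:320,240:440],None,fx=4,fy=4,interpolation=cv2.INTER_CUBIC))
```

```text
[ 0.5679 -0.1986  0.0565] [ 0.0482 -0.0526 -0.2283] [-0.4933  0.6222  2.0494  1.4681  0.2951 -2.0173] 0.043020153595735376 [-0.1875 -0.6015  0.8609]
```

View pics/w3.png

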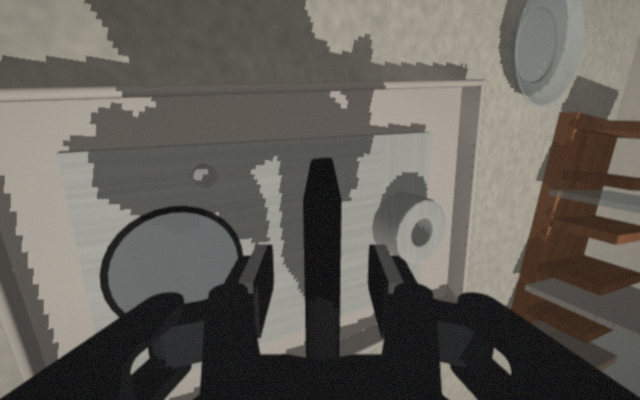

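View pics/s3.png

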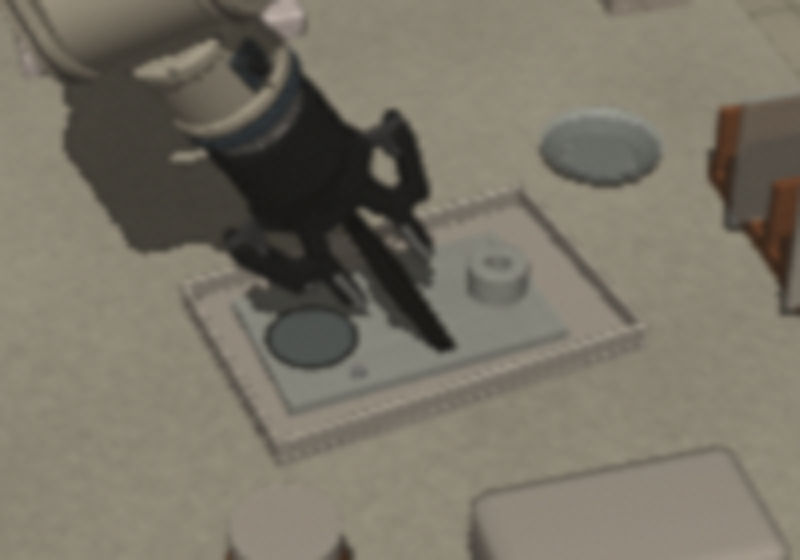

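```bash
cat > kin.py <<'E'
from h import *
from scipy.optimize import least_squares
D=[([1.27899719,.423844173,1.63072415,0,1.08863625,-.0189837948],[.1682144,.60136601,.24753019]),
([-.2872,.1303,2.2504,.5741,.3619,-.9051],[.4729,-.0703,.2155]),
([-.5596,.4031,2.1257,1.0469,.3765,-1.6197],[.5167,-.2029,.143]),
([-.4933,.6222,2.0494,1.4681,.2951,-2.0173],[.5679,-.1986,.0565])]
Rz=lambda a:R.from_euler('z',a);Ry=lambda a:R.from_euler('y',a)
def fk(q,P):
    d,h,L1,e,L2,Lt=P
    A=Rz(q[0]);B=A*Ry(q[1]);Cc=B*Ry(q[2]);T=Cc*Rz(q[3])*Ry(q[4])*Rz(q[5])
    return A.apply([d,0,h])+B.apply([0,0,L1])+Cc.apply([e,0,L2])+T.apply([0,0,Lt]),T
f=least_squares(lambda P:np.concatenate([fk(q,P)[0]-p for q,p in D]+[1e-3*(P-np.array([0,.3,.4,0,.4,.25]))]),[0,.3,.4,0,.4,.25])
P=f.x
# tool frame: T cols -> tool R
off=None
def ik(pt,Rt,q0,off):
    lo=np.array([-3,-.9,.09,-1.31,.11,-2.54]);hi=np.array([3,2.11,2.58,4.45,2.69,2.54])
    fun=lambda q:np.r_[(fk(q,P)[0]-pt)*10,((fk(q,P)[1]*off).inv()*Rt).as_rotvec()]
    r=least_squares(fun,np.clip(q0,lo+.001,hi-.001),bounds=(lo,hi));return r.x,np.abs(r.fun).max()
E
python3 - <<'E'
from kin import *
np.set_printoptions(precision=4,suppress=True)
print(P,f.fun)
p,r=mkpose();q=sense()["joints"]
T=fk(q,P)[1];off=T.inv()*r;print(off.as_matrix())
off=R.from_matrix(np.round(off.as_matrix()))
for yaw in(0,):
  for q0 in([.4,.5,2.1,-1.,.4,1.5],[.4,.5,2.1,2.1,.4,-1.5],[.4,.5,2.1,1,.4,-1.5]):
    for z in(.29,.2,.115):print(z,*ik(np.array([.471,.218,z]),tgt(0),q0,off),*ik(np.array([.471,.218,z]),tgt(0,-1),q0,off))
E
```

```text
[-0.0255  0.3644  0.5849  0.0974  0.5139  0.3259] [ 0.0113 -0.0036 -0.0011 -0.0002 -0.004   0.002   0.0004  0.0014  0.0006
 -0.0002  0.0004 -0.0015 -0.      0.0001  0.0002  0.0001  0.0001  0.0001]
[[-0. -0. -1.]
 [ 0.  1. -0.]
 [ 1. -0. -0.]]
0.29 [ 0.6159  0.0668  2.1183 -0.5487  0.5869  1.0206] 2.2691848400313575e-11 [0.3727 0.0308 2.2991 0.8961 0.11   2.54  ] 0.33084856630264453
0.2 [ 0.6159  0.2372  2.1849 -0.8308  0.4019  1.3391] 2.4424906541753444e-14 [0.3731 0.219  2.2671 0.9106 0.11   2.54  ] 0.28597452742384194
0.115 [ 0.6137  0.4289  2.2069 -1.31    0.2998  1.8504] 0.013469980981791746 [0.3736 0.4057 2.216  0.9231 0.11   2.54  ] 0.24445759681241533
0.29 [ 0.6159  0.0668  2.1183 -0.5487  0.5869  1.0206] 4.107825191113079e-15 [ 0.5412  0.0516  2.3366  4.45    0.1849 -0.8994] 0.267184695158131
0.2 [ 0.6159  0.2372  2.1849 -0.8308  0.4019  1.3391] 1.6746715125748324e-11 [ 0.5741  0.2474  2.3075  4.45    0.2369 -0.8401] 0.14789172291619462
0.115 [ 0.414   0.424   2.2738  2.913   0.11   -2.54  ] 0.23532450986522047 [ 0.6004  0.4411  2.2582  4.45    0.2788 -0.7828] 0.05106036490751629
0.29 [ 0.6159  0.0668  2.1183 -0.5487  0.5869  1.0206] 8.758708601588249e-11 [ 0.6159  0.0668  2.1183 -0.5487  0.5869 -2.1209] 2.0761836694305202e-11
0.2 [ 0.6159  0.2372  2.1849 -0.8308  0.4019  1.3391] 4.440892098500626e-15 [ 0.6159  0.2372  2.1849 -0.8308  0.4019 -1.8024] 3.233291412385597e-10
0.115 [ 0.6137  0.4289  2.2069 -1.31    0.2998  1.8504] 0.013469980790446489 [ 0.6137  0.4289  2.2069 -1.31    0.2998 -1.2912] 0.013469986443682087
```

```bash
python3 - <<'E'
import re
s=open('kin.py').read()
s=s.replace("d,h,L1,e,L2,Lt=P","d,h,L1,e,L2,Lt,ly,tx,ty,wx=P").replace("A.apply([d,0,h])","A.apply([d,ly,h])").replace("T.apply([0,0,Lt])","(Cc*Rz(q[3])*Ry(q[4])).apply([wx,0,0])+T.apply([tx,ty,Lt])")
s=s.replace("[0,.3,.4,0,.4,.25]","[0,.3,.4,0,.4,.25,0,0,0,0]")
open('kin.py','w').write(s)
E
cat > t.py <<'E'
from kin import *
np.set_printoptions(precision=4,suppress=True)
print(P,f.fun[:12])
off=R.from_matrix([[0,0,-1],[0,1,0],[1,0,0]])
def go(org,yaw,z,phi,q0,up=.052,yo=0.):
    # rotate about blade normal; grasp pt 'up' along slope, yo lateral
    Rt=tgt(yaw); Rt=Rt*R.from_euler('z',phi,degrees=True)
    Rs=R.from_euler('z',yaw,degrees=True)
    g=np.array([org[0],org[1],z])+Rs.apply([-.055-.5*up,yo,.008+.866*up])
    t=g+Rt.apply([.002,0,0])
    return ik(t,Rt,q0,off)
if __name__=="__main__":
  for up in(.052,.06):
   for phi in(-20,-10,0,10,20):
    print(up,phi,"dir",(tgt(0)*R.from_euler('z',phi,degrees=True)).apply([1,0,0]))
    print("  tray",*go((.648,-.191),7,.004,phi,[-.5,.62,2.05,1.47,.3,-2.],up))
    for z in(.23,.06):print("  stand",*go((.552,.218),0.5,z,phi,[.6,.4,2.2,-1.,.3,1.7],up))
E
python3 t.py
```

```text
[ 0.0013  0.3192  0.5658  0.0815  0.4869  0.2888  0.0113  0.0024  0.0007
 -0.0001] [-0.  0. -0. -0. -0. -0. -0. -0.  0.  0.  0. -0.]
0.052 -20 dir [ 0.4698 -0.342  -0.8138]
  tray [-0.4057  0.6106  2.0783  2.0966  0.11   -2.54  ] 0.18612410435976723
  stand [ 0.7242  0.2067  2.001  -0.7763  0.9413  1.2847] 4.792911900697304e-11
  stand [ 0.7241  0.524   2.0871 -1.0846  0.6953  1.7284] 2.942091015256665e-14
0.052 -10 dir [ 0.4924 -0.1736 -0.8529]
  tray [-0.4121  0.6137  2.0811  2.0766  0.1299 -2.54  ] 0.024437601964581224
  stand [ 0.6482  0.1343  2.0615 -0.6935  0.7445  1.1594] 2.924129540934905e-10
  stand [ 0.6481  0.4701  2.1612 -1.2125  0.4808  1.7817] 1.208469088687103e-12
0.052 0 dir [ 0.5    0.    -0.866]
  tray [-0.4962  0.6258  2.0468  1.4744  0.2955 -2.0223] 9.760421637583505e-15
  stand [ 0.5499  0.0793  2.1156 -0.5176  0.5475  0.9324] 2.6920132789598483e-12
  stand [ 0.546   0.4323  2.208  -1.31    0.2626  1.7846] 0.02682275188772693
0.052 10 dir [ 0.4924  0.1736 -0.8529]
  tray [-0.5731  0.655   1.9791  1.187   0.5052 -1.8082] 1.4355183708403274e-12
  stand [ 0.4319  0.
[... 1087 characters left out ...]
 0.5552  0.0623  2.1147 -0.5066  0.5651  0.923 ] 4.121425423164737e-12
  stand [ 0.5524  0.4139  2.218  -1.31    0.2671  1.7881] 0.018579711340849608
0.06 10 dir [ 0.4924  0.1736 -0.8529]
  tray [-0.5781  0.639   1.9863  1.1696  0.5109 -1.7934] 2.353672812205332e-12
  stand [ 0.4363  0.0304  2.1601 -0.1172  0.4059  0.4756] 1.9984014443252818e-14
  stand [ 0.4704  0.3985  2.2365 -1.31    0.11    1.7109] 0.06530903089598677
0.06 20 dir [ 0.4698  0.342  -0.8138]
  tray [-0.6382  0.6876  1.9057  1.041   0.7241 -1.7219] 1.6653345369377348e-15
  stand [ 0.3052  0.029   2.1945  0.5453  0.3747 -0.2533] 2.8391178297226816e-11
  stand [ 0.474   0.3963  2.2364 -1.31    0.11    1.7096] 0.237168470447593
```

```bash
cat > t2.py <<'E'
from t import *
for phi in(-3,-5,-6,-7,-8,-10):
  for up in(.056,):
    print(phi,"tray",*go((.648,-.191),7,.004,phi,[-.5,.62,2.05,1.6,.25,-2.2],up))
    print("  lift",*go((.648,-.191),7,.15,phi,[-.5,.62,2.05,1.6,.25,-2.2],up))
    for z in(.23,.15,.1,.06):print("  stand",*go((.552,.218),0.8,z,phi,[.6,.4,2.2,-1.,.3,1.7],up))
E
python3 t2.py
```

```text
[ 0.0013  0.3192  0.5658  0.0815  0.4869  0.2888  0.0113  0.0024  0.0007
 -0.0001] [-0.  0. -0. -0. -0. -0. -0. -0.  0.  0.  0. -0.]
-3 tray [-0.4725  0.6127  2.0678  1.621   0.2389 -2.1453] 2.1102786185167588e-10
  lift [-0.4726  0.323   2.0266  0.6603  0.3957 -1.1447] 3.724511497826821e-11
  stand [ 0.582   0.084   2.1012 -0.5772  0.6103  1.0028] 7.799316747991725e-14
  stand [ 0.5819  0.2314  2.169  -0.8158  0.4438  1.2775] 5.685934579072182e-13
  stand [ 0.5819  0.3399  2.1969 -1.0762  0.3632  1.5601] 2.2467336151243966e-13
  stand [ 0.5806  0.4325  2.2051 -1.31    0.3271  1.8105] 0.009162949092521253
-5 tray [-0.4543  0.6107  2.0785  1.7753  0.2041 -2.282 ] 8.060219158778636e-13
  lift [-0.4544  0.3176  2.0374  0.6128  0.3523 -1.0859] 2.1037532826895244e-10
  stand [ 0.6023  0.0947  2.0906 -0.6151  0.6494  1.051 ] 2.7755575615628914e-15
  stand [ 0.6022  0.2405  2.1575 -0.8371  0.4891  1.3133] 2.7755575615628914e-15
  stand [ 0.6022  0.3476  2.1851 -1.0649  0.4103  1.5657] 5.068284006457674e-10
  stand [ 0.6021  0.4402  2.1984 -1.3043  0.37    1.8243] 3.9355950605651085e-09
-6 t
[... 1215 characters left out ...]
.2558  2.1396 -0.8595  0.5563  1.3565] 2.7755575615628914e-15
  stand [ 0.631   0.3608  2.1663 -1.0485  0.4797  1.5737] 1.364643641144081e-12
  stand [ 0.631   0.4515  2.1791 -1.2399  0.4367  1.7869] 1.0376768888598065e-13
-10 tray [-0.4137  0.6054  2.0865  2.0753  0.1295 -2.54  ] 0.022305520182140007
  lift [-0.4067  0.3085  2.0619  0.4099  0.2498 -0.8531] 2.220446049250313e-15
  stand [ 0.6492  0.1249  2.063  -0.6877  0.7485  1.148 ] 2.79566877460502e-10
  stand [ 0.6491  0.267   2.1272 -0.8699  0.6006  1.3802] 5.551115123125783e-16
  stand [ 0.6491  0.3707  2.1533 -1.038   0.5252  1.5786] 1.265394039551282e-13
  stand [ 0.649   0.4601  2.1657 -1.2049  0.4808  1.7689] 7.440688690185659e-13
```

```bash
cat > t3.py <<'E'
from t import *
for yo in(-.015,.015):
 for phi in(-4,-6,-8):
  for up in(.058,):
    print(yo,phi,"tray",*go((.648,-.191),7,.004,phi,[-.5,.62,2.05,1.6,.25,-2.2],up,yo))
    for z in(.06,):print("  stand",*go((.552,.218),0.8,z,phi,[.6,.4,2.2,-1.,.3,1.7],up,yo))
E
python3 t3.py
```

```text
[ 0.0013  0.3192  0.5658  0.0815  0.4869  0.2888  0.0113  0.0024  0.0007
 -0.0001] [-0.  0. -0. -0. -0. -0. -0. -0.  0.  0.  0. -0.]
-0.015 -4 tray [-0.4909  0.6127  2.0577  1.6015  0.2321 -2.1399] 1.6653345369377348e-15
  stand [ 0.5601  0.4235  2.2166 -1.31    0.3338  1.7936] 0.010818779327393061
-0.015 -6 tray [-0.473   0.6108  2.0686  1.7607  0.197  -2.282 ] 7.771561172376096e-15
  stand [ 0.5822  0.4316  2.2106 -1.31    0.3768  1.8137] 0.0009001547596423623
-0.015 -8 tray [-0.4546  0.61    2.0787  1.9777  0.1678 -2.4812] 6.538309390430319e-13
  stand [ 0.6022  0.4393  2.1987 -1.271   0.4211  1.7934] 1.637578961322106e-13
0.015 -4 tray [-0.4374  0.6022  2.0917  1.7652  0.2112 -2.2585] 2.264646803418202e-10
  stand [ 0.624   0.4395  2.1877 -1.2765  0.3665  1.8133] 1.9141730266819534e-09
0.015 -6 tray [-0.4183  0.6009  2.1015  1.9609  0.1807 -2.4357] 3.93574062229618e-12
  stand [ 0.6431  0.4466  2.1748 -1.2326  0.4113  1.787 ] 8.174772516897355e-10
0.015 -8 tray [-0.4019  0.5987  2.1037  2.0826  0.152  -2.54  ] 0.009669893132597421
  stand [ 0.6612  0.4546  2.1613 -1.1956  0.4558  1.767 ] 1.6653345369377348e-15
```

```bash
cat > plan.py <<'E'
from h import *
np.set_printoptions(precision=4,suppress=True)
PHI=-6
def grip(org,yaw,z,phi=PHI,up=.058,yo=.01):
    Rt=tgt(yaw)*R.from_euler('z',phi,degrees=True);Rs=R.from_euler('z',yaw,degrees=True)
    g=np.array([org[0],org[1],z])+Rs.apply([-.055-.5*up,yo,.008+.866*up]);return g+Rt.apply([.002,0,0]),Rt
E
python3 - <<'E'
from plan import *
p,r=mkpose();t,Rt=grip((.648,-.191),7,.004);print((t-p)*1e3,rel(r,Rt))
E
```

```text
[-3.5542  8.0197  2.9373] [-5.0451 -0.6055 -3.1786]
```

{"op": "jog_arm", "data": {"moves": [[[-1,2,1],[-1.3,-0.2,-0.8]],[[-1,2,1],[-1.3,-0.2,-0.8]],[[-1,2,1],[-1.3,-0.1,-0.8]],[[-0.5,2,0],[-1.2,-0.1,-0.8]],[[0,0,0],[0,0,0]]]}}

```text
time: 3.6
tcp_pos: [0.5643, -0.1913, 0.0609]
tcp_rot: [0.866, -0.057, 0.497, 0.006]
wrist_force: [-0.3, -0.6, 0.5]
width: 0.0426
```

Run:
```python
from plan import *
p,r=mkpose();t,Rt=grip((.648,-.191),7,.004);print(p,(t-p)*1e3,rel(r,Rt),sense()["joints"])
```

```text
[ 0.5643 -0.1913  0.0609] [ 0.1503 -0.1098 -0.3669] [0.0792 0.0417 0.1027] [-0.4275  0.6015  2.0971  1.9362  0.1819 -2.4178]
```

Pose is on target, so I'll close the gripper.

{"op": "jog_arm", "data": {"moves": [[[0,0,0],[0,0,0]],[[0,0,0],[0,0,0]],[[0,0,0],[0,0,0]],[[0,0,0],[0,0,0]],[[0,0,0],[0,0,0]]], "hand": -1, "newtons": 90}}

```text
time: 4.02
tcp_pos: [0.566, -0.1926, 0.0606]
tcp_rot: [0.867, -0.057, 0.496, 0.007]
wrist_force: [0.1, 2.7, 7.7]
width: 0.0111
```

{"op": "jog_arm", "data": {"moves": [[[0,0,0],[0,0,0]],[[0,0,0],[0,0,0]],[[0,0,0],[0,0,0]]]}}

```text
time: 4.27
tcp_pos: [0.566, -0.1925, 0.0606]
tcp_rot: [0.867, -0.057, 0.496, 0.007]
wrist_force: [0.6, 1.4, 7.7]
width: 0.011
```

{"op": "jog_arm", "data": {"moves": [[[0,0,3],[0,0,0]],[[0,0,4],[0,0,0]],[[0,0,6],[0,0,0]],[[0,0,8],[0,0,0]],[[0,0,8],[0,0,0]]]}}

```text
time: 4.68
tcp_pos: [0.5634, -0.1922, 0.0874]
tcp_rot: [0.865, -0.056, 0.498, 0.007]
wrist_force: [1.0, -0.2, -5.2]
width: 0.011
```

{"op": "jog_arm", "data": {"moves": [[[0,0,15],[0,0,0]],[[0,0,20],[0,0,0]],[[0,0,20],[0,0,0]],[[0,0,20],[0,0,0]],[[0,0,20],[0,0,0]]]}}

```text
time: 5.1
tcp_pos: [0.5633, -0.1917, 0.1732]
tcp_rot: [0.865, -0.056, 0.499, 0.008]
wrist_force: [0.8, 0.8, -5.2]
width: 0.0108
```

Run:
```python
from plan import *
s=sense();p,r=mkpose(s);t,Rt=grip((.648,-.191),7,.004);print(p,rel(r,Rt),s["joints"],s["wrist_force"],s["ft_torque"],s["width"])
cv2.imwrite("pics/w4.png",capture("wrist"));cv2.imwrite("pics/s4.png",cv2.resize(capture("side")[130:300,220:440],None,fx=3.5,fy=3.5,interpolation=cv2.INTER_CUBIC))
```

```text
[ 0.5633 -0.1917  0.1732] [-0.093  -0.2469  0.0425] [-0.4298  0.367   2.0698  0.7125  0.2649 -1.1736] [ 0.8165  0.7793 -5.2315] [0.1693 0.7526 0.0307] 0.010832847419235403
```

View pics/w4.png

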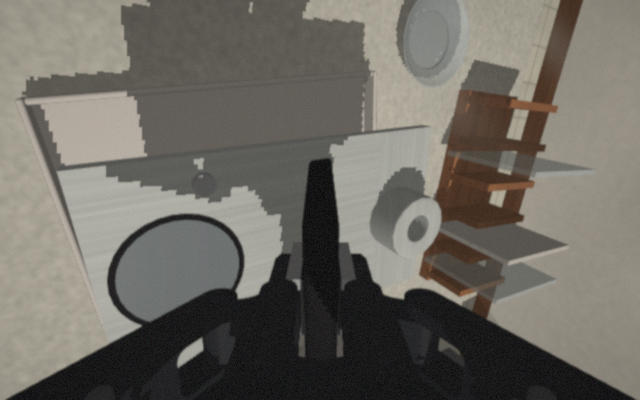

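View pics/s4.png

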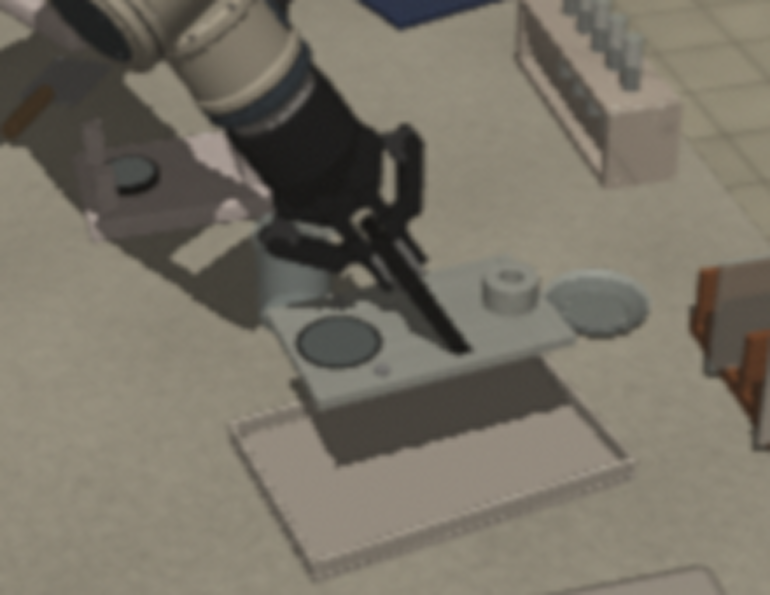

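Run:
```python
from plan import *
s=sense();p,r=mkpose(s);W=get_calibration("wrist");S=get_calibration("side");C=get_calibration("scene")
z=p[2]-.0566
yaw=np.degrees(np.arctan2(*(r.apply([0,0,1]))[1::-1]));print("yaw",yaw)
b=onz(W,(418,228),z+.03);w=onz(W,(176,271),z+.008);print(b,w,np.degrees(np.arctan2(*(b-w)[1::-1])),np.linalg.norm((b-w)[:2]))
print("corner",onz(W,(429,126),z+.008),onz(W,(60,168),z+.008))
b2=onz(S,(512/3.5+220-.5,274/3.5+130-.5),z+.03);w2=onz(S,(339/3.5+220-.5,342/3.5+130-.5),z+.008)
print(b2,w2,np.degrees(np.arctan2(*(b2-w2)[1::-1])),np.linalg.norm((b2-w2)[:2]))
Ri=R.from_euler('z',-7,degrees=True)
for q in(b,b2):print("rel in stage axes",Ri.apply(q-p)*1e3)
print("cam height",ray(W,(0,0))[0])
```

```text
yaw 7.048230381671298
[ 0.6489 -0.1902  0.1497] [ 0.5188 -0.2054  0.1277] 6.66195381481393 0.13104645294138018
corner [ 0.6654 -0.1332  0.1277] [ 0.481  -0.1558  0.1277]
[ 0.6518 -0.1879  0.1497] [ 0.5215 -0.2049  0.1277] 7.443230840182873 0.13138405608770432
rel in stage axes [ 82.8221  -7.7543 -26.6   ]
rel in stage axes [ 85.9557  -5.7523 -26.6   ]
cam height [ 0.4985 -0.1194  0.2773]
```

{"op": "jog_arm", "data": {"moves": [[[0,12,12],[0,0,0]],[[-5,18,15],[0,0,0]],[[-8,20,15],[0,0,-0.5]],[[-8,22,15],[0,0,-0.5]],[[-8,22,7],[0,0,-0.5]]]}}

```text
time: 5.62
tcp_pos: [0.5351, -0.097, 0.2375]
tcp_rot: [0.866, -0.049, 0.498, -0.004]
wrist_force: [0.3, 0.5, -5.8]
width: 0.0111
```

{"op": "jog_arm", "data": {"moves": [[[-8,22,0],[0,0,-0.5]],[[-8,22,0],[0,0,-0.5]],[[-8,22,0],[0,0,-0.5]],[[-8,22,0],[0,0,-0.5]],[[-8,22,0],[0,0,-0.5]]]}}

```text
time: 6.03
tcp_pos: [0.4939, 0.013, 0.2358]
tcp_rot: [0.865, -0.039, 0.5, -0.023]
wrist_force: [0.5, 0.0, -5.9]
width: 0.0108
```

Run:
```python
from plan import *
s=sense();p,r=mkpose(s);t,Rt=grip((.552,.128),1,.18);print(p,(t-p)*1e3,rel(r,Rt),s["joints"],s["wrist_force"],s["width"])
```

```text
[0.4939 0.013  0.2358] [-25.0875 123.2936   0.6689] [-0.0676 -0.2452 -1.9448] [ 0.0659  0.1023  2.2327 -0.3724  0.3086  0.3696] [ 0.4898  0.0197 -5.9074] 0.010788849099698327
```

{"op": "jog_arm", "data": {"moves": [[[-5,22,0],[0,0,-0.4]],[[-5,22,0],[0,0,-0.4]],[[-5,22,0],[0,0,-0.4]],[[-5,22,0],[0,0,-0.4]],[[-5,22,0],[0,0,-0.4]]]}}

```text
time: 6.45
tcp_pos: [0.4691, 0.1229, 0.2358]
tcp_rot: [0.864, -0.03, 0.501, -0.038]
wrist_force: [0.1, 0.8, -5.8]
width: 0.0109
```

{"op": "jog_arm", "data": {"moves": [[[0,10,0],[0,0,0]],[[0,0,0],[0,0,0]],[[0,0,0],[0,0,0]],[[0,0,0],[0,0,0]]]}}

```text
time: 6.78
tcp_pos: [0.4702, 0.1316, 0.2366]
tcp_rot: [0.864, -0.031, 0.5, -0.038]
wrist_force: [-0.8, -0.6, -6.2]
width: 0.0109
```

Run:
```python
from plan import *
import pickle
s=sense();p,r=mkpose(s);t,Rt=grip((.552,.128),1,.18);print(p,(t-p)*1e3,rel(r,Rt),s["joints"],s["wrist_force"],s["width"])
W=get_calibration("wrist");pickle.dump((p,r,W),open("w5.pkl","wb"))
cv2.imwrite("pics/w5.png",capture("wrist"))
a=capture("scene");cv2.imwrite("pics/c5r.png",a);b=capture("side");cv2.imwrite("pics/s5r.png",b)
print(mkpose()[0])
cv2.imwrite("pics/c5.png",cv2.resize(a[165:295,315:475],None,fx=4.5,fy=4.5,interpolation=cv2.INTER_CUBIC))
cv2.imwrite("pics/s5.png",cv2.resize(b[80:215,215:355],None,fx=4.4,fy=4.4,interpolation=cv2.INTER_CUBIC))
```

```text
[0.4702 0.1316 0.2366] [-1.3153  4.7547 -0.129 ] [ 0.013  -0.1608  0.0253] [ 0.4173  0.1189  2.2108 -0.7043  0.4631  1.0107] [-0.7986 -0.5842 -6.2386] 0.010880854487340254
[0.4708 0.1314 0.2375]
```

View pics/w5.png

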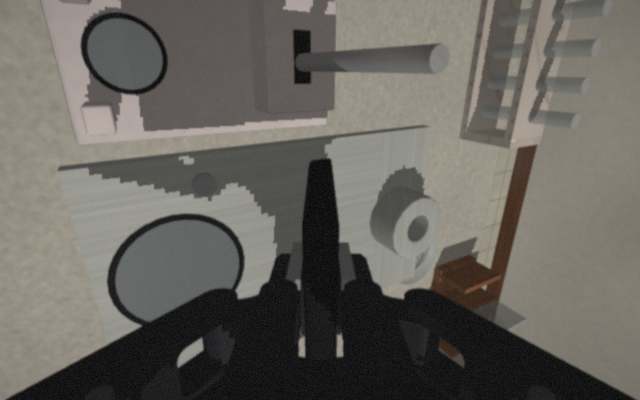

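View pics/c5.png

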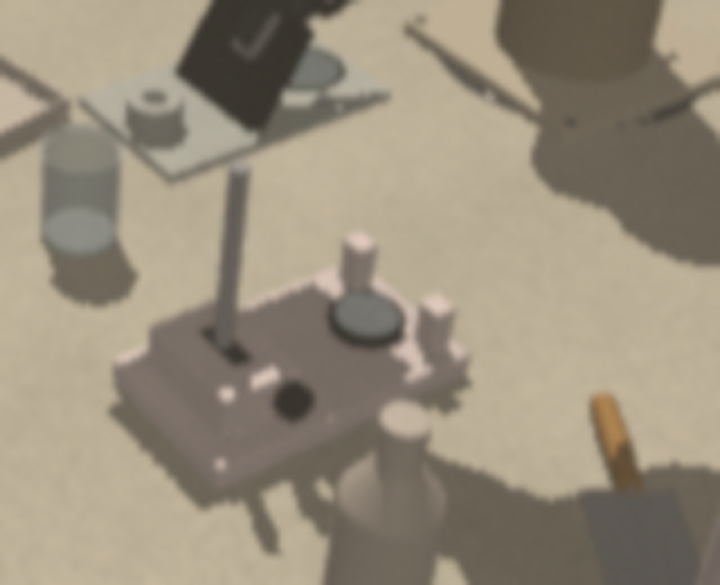

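View pics/s5.png

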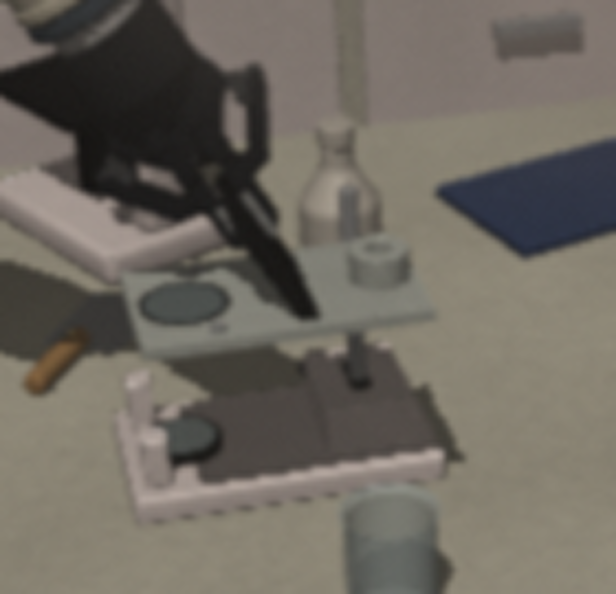

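Run:
```python
import cv2
a=cv2.imread("pics/w5.png")
z=lambda x,y,w,h,k:cv2.resize(a[y:y+h,x:x+w],None,fx=k,fy=k,interpolation=cv2.INTER_CUBIC)
cv2.imwrite("pics/z5.png",cv2.hconcat([z(410,30,50,60,8),z(390,195,50,60,8)]))
cv2.imwrite("pics/z5b.png",z(40,0,300,145,2.6))
```

```text
(no output)
```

View pics/z5.png

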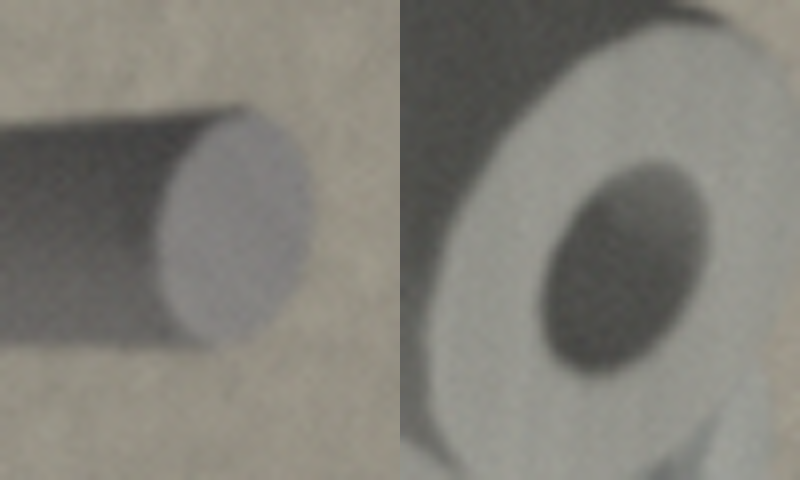

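View pics/z5b.png

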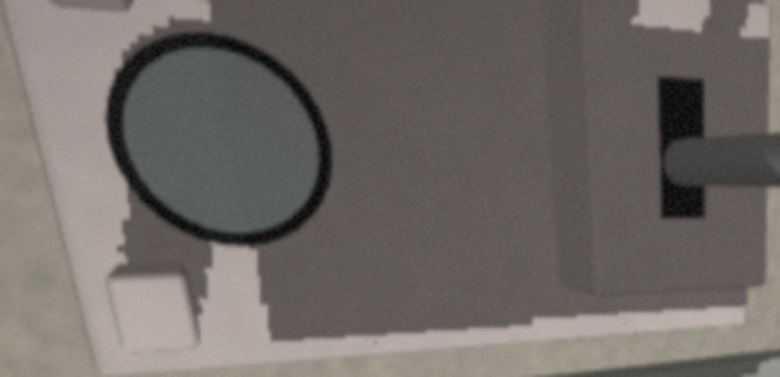

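Run:
```python
from plan import *
import pickle
p,r,W=pickle.load(open("w5.pkl","rb"));C=get_calibration("scene");S=get_calibration("side")
q=lambda x,y:(x/2.6+40-.5,y/2.6-.5)
yaw=np.degrees(np.arctan2(*(r.apply([0,0,1]))[1::-1]));print("tool yaw",yaw)
rt=onz(W,(438.75,58),.21);bt=onz(W,(417.6,228.25),p[2]-.0566+.03);print("rodtop",rt,"bore",bt,"diff",(rt-bt)*1e3)
w=onz(W,(176,271),p[2]-.0566+.008);print("win",w,"yaw",np.degrees(np.arctan2(*(bt-w)[1::-1])))
sl=[onz(W,q(*x),.06) for x in((660,78),(703,82),(703,217),(661,216))];sl=np.array(sl);print(sl,sl.mean(0))
e=(sl[0]-sl[3])+(sl[1]-sl[2]);print("slot yaw",np.degrees(np.arctan2(-e[0],e[1])))
print("rodbase",onz(W,q(688,161),.06))
hc=[onz(W,q(*x),.06) for x in((598,293),(764,284),(583,0))];print("hous",hc)
be=[onz(W,q(*x),.022) for x in((12,20),(97,365),(745,318))];print("base",be,np.degrees(np.arctan2(*(be[2]-be[1])[1::-1])),np.degrees(np.arctan2(-(be[0]-be[1])[0],(be[0]-be[1])[1])))
for z in(.03,.035):print("lamp",onz(W,q(219,138),z))
print("post",onz(W,q(152,312),.06))
c=lambda x,y:(x/4.5+315-.5,y/4.5+165-.5)
s=lambda x,y:(x/4.4+215-.5,y/4.4+80-.5)
zb=p[2]-.0566+.03
rc=onz(C,c(239,170),.21);bc=onz(C,c(154,98),zb);print("scene rod,bore",rc,bc,(rc-bc)*1e3)
rs=onz(S,s(348,187),.21);bs=onz(S,s(379,248),zb);print("side",rs,bs,(rs-bs)*1e3, "rod base",onz(S,s(357,378),.06))
```

```text
tool yaw 0.9806262738023585
rodtop [0.5516 0.2179 0.21  ] bore [0.5522 0.1256 0.21  ] diff [-0.5927 92.3027 -0.0345]
win [0.4218 0.1238 0.188 ] yaw 0.7962317068542095
[[0.545  0.242  0.06  ]
 [0.5602 0.2418 0.06  ]
 [0.5603 0.201  0.06  ]
 [0.5447 0.2014 0.06  ]] [0.5525 0.2216 0.06  ]
slot yaw -0.09564761468912623
rodbase [0.5547 0.2183 0.06  ]
hous [array([0.5216, 0.1778, 0.06  ]), array([0.5852, 0.1782, 0.06  ]), array([0.5205, 0.2609, 0.06  ])]
base [array([0.3795, 0.2481, 0.022 ]), array([0.3796, 0.1594, 0.022 ]), array([0.6002, 0.1605, 0.022 ])] 0.27801936151706624 0.10667262367099979
lamp [0.4214 0.2216 0.03  ]
lamp [0.4212 0.2214 0.035 ]
post [0.3979 0.1783 0.06  ]
scene rod,bore [0.5525 0.2199 0.21  ] [0.5529 0.1241 0.21  ] [-0.4035 95.812  -0.0345]
side [0.554 0.222 0.21 ] [0.5554 0.1244 0.21  ] [-1.3364 97.5641 -0.0345] rod base [0.5526 0.2188 0.06  ]
```

```bash
cat > t4.py <<'E'
from t import *
q0=[.42,.12,2.2,-.7,.46,1.]
for o,yaw,z in(((.502,.126),0,.18),((.502,.218),0,.18),((.552,.218),0,.235),((.552,.218),-1,.06),((.552,.218),0,.06)):
    print(o,yaw,z,*go(o,yaw,z,-6,q0,.058,.01))
E
python3 t4.py
```

```text
[ 0.0013  0.3192  0.5658  0.0815  0.4869  0.2888  0.0113  0.0024  0.0007
 -0.0001] [-0.  0. -0. -0. -0. -0. -0. -0.  0.  0.  0. -0.]
(0.502, 0.126) 0 0.18 [ 0.5021  0.0513  2.2906 -0.7589  0.5017  1.1512] 1.431044215419175e-11
(0.502, 0.218) 0 0.18 [ 0.7177  0.1386  2.1873 -0.7712  0.6214  1.3415] 1.3896737927066027e-11
(0.552, 0.218) 0 0.235 [ 0.6388  0.1019  2.0644 -0.6279  0.7044  1.0976] 2.9976021664879227e-14
(0.552, 0.218) -1 0.06 [ 0.6451  0.4485  2.17   -1.2104  0.4279  1.7945] 2.9652348415218355e-10
(0.552, 0.218) 0 0.06 [ 0.6386  0.446   2.1762 -1.2297  0.4154  1.7929] 9.896597430447684e-15
```

{"op": "jog_arm", "data": {"moves": [[[-15,0,0],[0,-0.2,0]],[[-20,0,0],[0,0,-0.5]],[[-15,0,0],[0,0,-0.5]],[[0,15,0],[0,0,-0.5]],[[0,20,0],[0,0,0]]]}}

```text
time: 7.35
tcp_pos: [0.42, 0.1658, 0.2378]
tcp_rot: [0.865, -0.023, 0.498, -0.051]
wrist_force: [0.9, 0.1, -5.5]
width: 0.011
```

{"op": "jog_arm", "data": {"moves": [[[0,22,0],[0,0,0]],[[0,20,0],[0,0,0]],[[0,15,0],[0,0,0]],[[0,0,0],[0,0,0]],[[0,0,0],[0,0,0]]]}}

```text
time: 7.77
tcp_pos: [0.4212, 0.2245, 0.2379]
tcp_rot: [0.866, -0.024, 0.498, -0.049]
wrist_force: [-0.3, -0.9, -5.4]
width: 0.0109
```

Run:
```python
from plan import *
import pickle
s=sense();p,r=mkpose(s);t,Rt=grip((.502,.218),-.5,.18);print(p,(t-p)*1e3,rel(r,Rt),s["joints"],s["wrist_force"],s["width"])
W=get_calibration("wrist");pickle.dump((p,r,W),open("w6.pkl","wb"))
a=capture("wrist");cv2.imwrite("pics/w6.png",a)
b=capture("scene");cv2.imwrite("pics/c6.png",cv2.resize(b[165:295,315:475],None,fx=4.5,fy=4.5,interpolation=cv2.INTER_CUBIC))
```

```text
[0.4212 0.2245 0.2379] [-2.1214  4.0306 -1.424 ] [-0.0423  0.2133 -0.0108] [ 0.7088  0.1378  2.186  -0.7748  0.6214  1.3441] [-0.2982 -0.8976 -5.4073] 0.010907081043962123
```

View pics/w6.png

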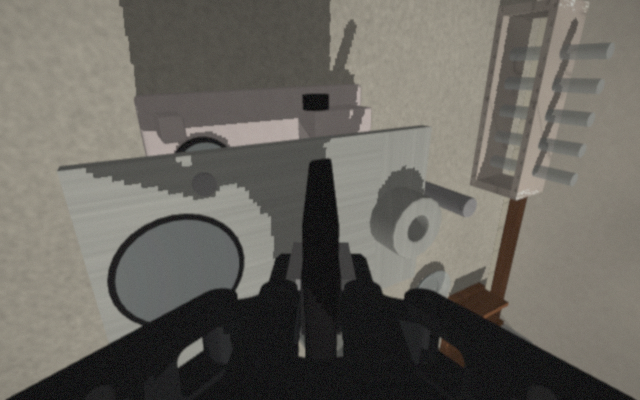

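View pics/c6.png

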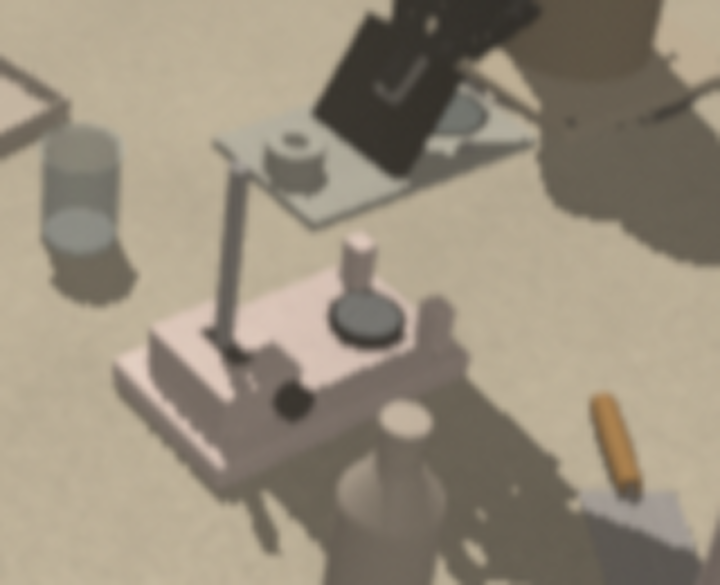

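Run:
```python
import cv2
a=cv2.imread("pics/w6.png")
cv2.imwrite("pics/z6.png",cv2.resize(a[175:265,390:490],None,fx=8,fy=8,interpolation=cv2.INTER_CUBIC)[:600])
```

```text
(no output)
```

View pics/z6.png

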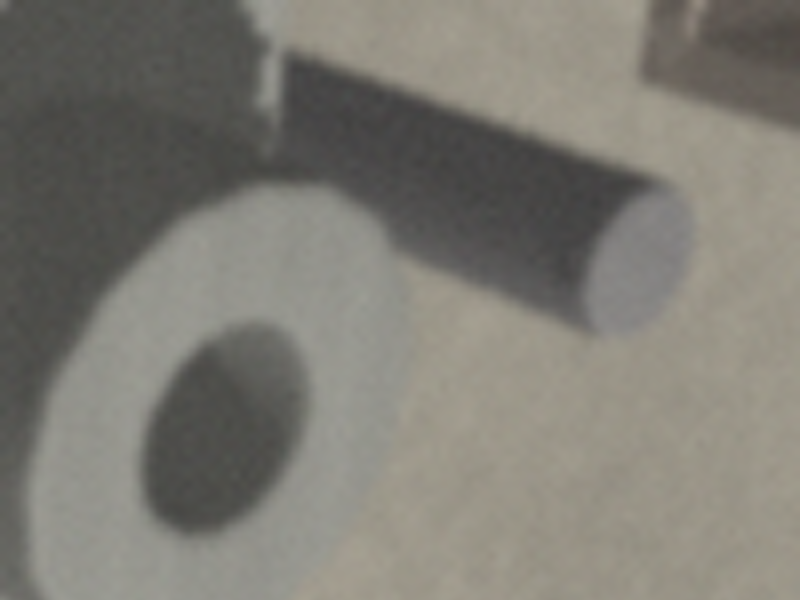

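Run:
```python
from plan import *
import pickle
p,r,W=pickle.load(open("w6.pkl","rb"));C=get_calibration("scene")
for dz in(-.002,0,.002):
    zb=p[2]-.0566+.03+dz
    rt=onz(W,(469.25,207),.21);bt=onz(W,(417.75,228),zb);print(dz,"rodtop",rt,"bore",bt,"diff",(rt-bt)*1e3,"bore-tcp",(bt-p)*1e3)
w=onz(W,(176,271),p[2]-.0566+.008);bt=onz(W,(417.75,228),p[2]-.0266);print(w,np.degrees(np.arctan2(*(bt-w)[1::-1])),np.linalg.norm((bt-w)[:2]))
c=lambda x,y:(x/4.5+315-.5,y/4.5+165-.5)
rc=onz(C,c(238,168),.21);bc=onz(C,c(297,140),zb-.002);print("scene",rc,bc,(rc-bc)*1e3)
p5,r5,W5=pickle.load(open("w5.pkl","rb"))
print("tri rod",tri(W,(469.25,207),W5,(438.75,58)))
```

```text
-0.002 rodtop [0.5509 0.219  0.21  ] bore [0.5061 0.2148 0.2093] diff [44.8577  4.1521  0.6705] bore-tcp [ 84.8652  -9.6487 -28.6   ]
0 rodtop [0.5509 0.219  0.21  ] bore [0.5039 0.2162 0.2113] diff [47.0469  2.7519 -1.3295] bore-tcp [ 82.676   -8.2485 -26.6   ]
0.002 rodtop [0.5509 0.219  0.21  ] bore [0.5017 0.2176 0.2133] diff [49.2361  1.3518 -3.3295] bore-tcp [ 80.4868  -6.8484 -24.6   ]
[0.373  0.2182 0.1893] -0.854734482383843 0.13090605787797066
scene [0.5518 0.2178 0.21  ] [0.5011 0.2137 0.2113] [50.6471  4.154  -1.3295]
tri rod (array([0.5532, 0.218 , 0.2085]), [np.float64(4.045814478787578e-05), np.float64(4.045814478789915e-05)])
```

{"op": "jog_arm", "data": {"moves": [[[0,0,15],[0,0,0]],[[0,0,20],[0,0,0]],[[0,0,12],[0,0,0]],[[10,0,0],[0,0,0]],[[15,1,0],[0,0,0]]]}}

```text
time: 8.28
tcp_pos: [0.4463, 0.2244, 0.2853]
tcp_rot: [0.866, -0.023, 0.497, -0.049]
wrist_force: [0.5, 0.4, -5.7]
width: 0.0111
```

{"op": "jog_arm", "data": {"moves": [[[15,1,0],[0,0,0]],[[7,0,0],[0,0,0]],[[0,0,0],[0,0,0]],[[0,0,0],[0,0,0]],[[0,0,0],[0,0,0]]]}}

```text
time: 8.7
tcp_pos: [0.4677, 0.2257, 0.284]
tcp_rot: [0.865, -0.024, 0.498, -0.05]
wrist_force: [-0.8, -0.4, -5.1]
width: 0.0111
```

Run:
```python
from plan import *
import pickle
s=sense();p,r=mkpose(s);t,Rt=grip((.552,.218),-.8,.18);print(p,(np.array([.4688,.2269,.2366+.05])-p)*1e3,rel(r,Rt),s["joints"],s["wrist_force"],s["ft_torque"],s["width"])
W=get_calibration("wrist");pickle.dump((p,r,W),open("w7.pkl","wb"))
a=capture("wrist");cv2.imwrite("pics/w7.png",a[150:300,340:520].repeat(4,0).repeat(4,1))
b=capture("scene");cv2.imwrite("pics/c7.png",cv2.resize(b[140:240,315:445],None,fx=6,fy=6,interpolation=cv2.INTER_CUBIC))
b=capture("side");cv2.imwrite("pics/s7.png",cv2.resize(b[70:190,225:355],None,fx=5,fy=5,interpolation=cv2.INTER_CUBIC))
```

```text
[0.4677 0.2257 0.284 ] [1.1212 1.205  2.6185] [ 0.0409  0.1277 -0.2368] [ 0.6385  0.1143  2.0729 -0.6484  0.6918  1.1294] [-0.7638 -0.4169 -5.0678] [0.1886 0.86   0.0767] 0.011126521326477287
```

View pics/c7.png

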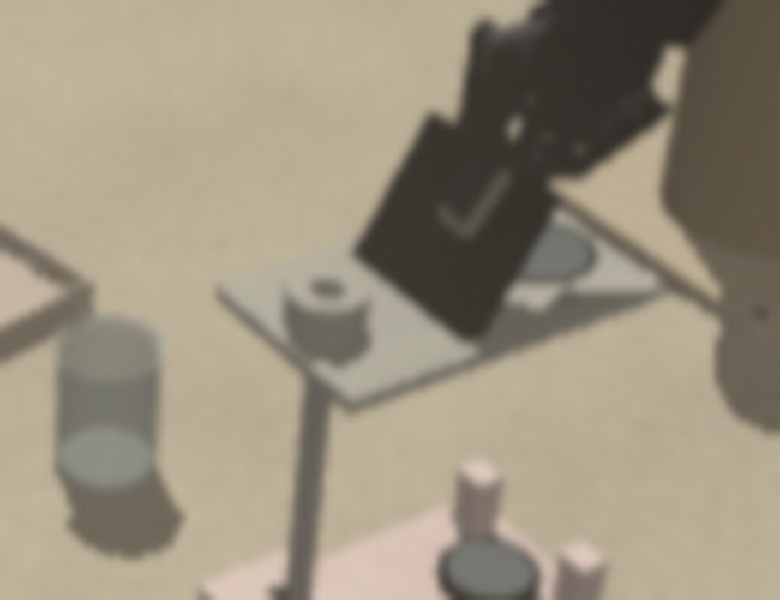

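View pics/s7.png

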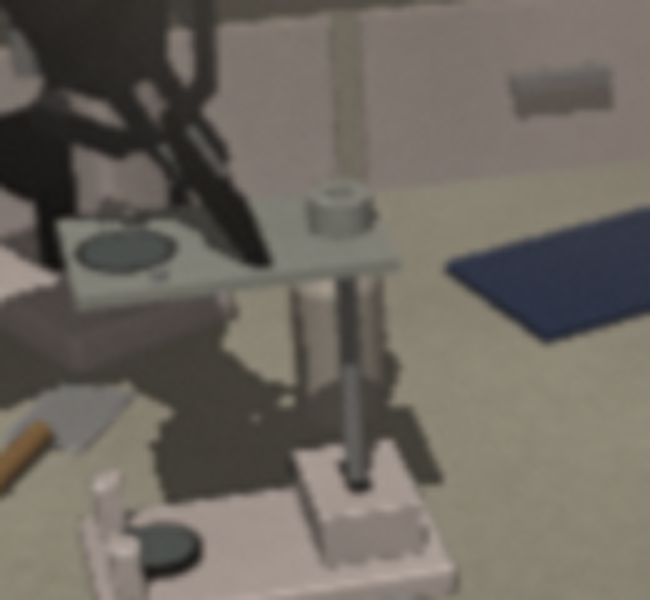

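View pics/w7.png

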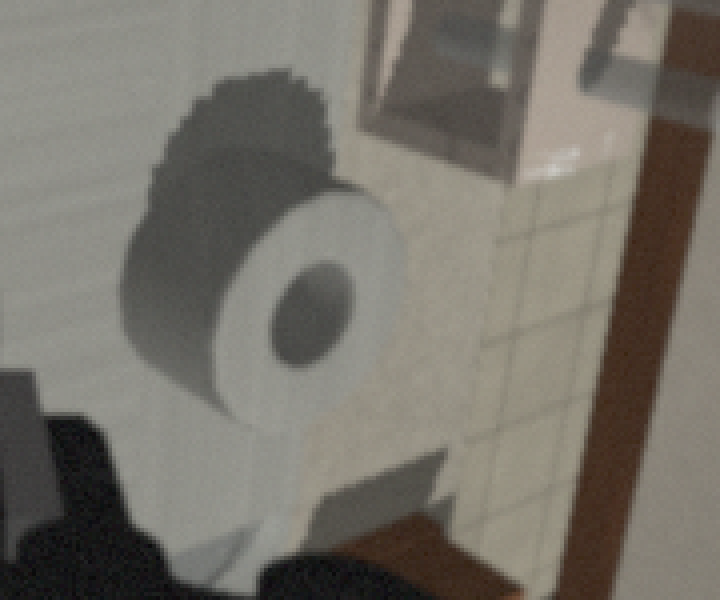

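{"op": "jog_arm", "data": {"moves": [[[1.2,1,0],[0,0.1,0]],[[0,0,-4],[0,0,0]],[[0,0,-4],[0,0,0]],[[0,0,-3],[0,0,0]],[[0,0,0],[0,0,0]]]}}

```text
time: 9.27
tcp_pos: [0.4688, 0.227, 0.273]
tcp_rot: [0.865, -0.024, 0.499, -0.049]
wrist_force: [-0.3, -0.7, -5.5]
width: 0.0112
```

{"op": "jog_arm", "data": {"moves": [[[0,0,-1],[0,0,0]],[[0,0,-1],[0,0,0]],[[0,0,-1],[0,0,0]],[[0,0,-1],[0,0,0]],[[0,0,0],[0,0,0]]]}}

```text
time: 9.68
tcp_pos: [0.4693, 0.2273, 0.2699]
tcp_rot: [0.865, -0.024, 0.498, -0.049]
wrist_force: [-0.3, 0.2, -5.0]
width: 0.0111
```

{"op": "jog_arm", "data": {"moves": [[[0,0,-1],[0,0,0]],[[0,0,-1],[0,0,0]],[[0,0,-1],[0,0,0]],[[0,0,0],[0,0,0]]]}}

```text
time: 10.02
tcp_pos: [0.4692, 0.2272, 0.2668]
tcp_rot: [0.865, -0.024, 0.499, -0.049]
wrist_force: [0.1, -0.9, -5.2]
width: 0.0111
```

{"op": "jog_arm", "data": {"moves": [[[0,0,-1],[0,0,0]],[[0,0,-0.7],[0,0,0]],[[0,0,0],[0,0,0]]]}}

```text
time: 10.27
tcp_pos: [0.4693, 0.2273, 0.2652]
tcp_rot: [0.865, -0.024, 0.499, -0.049]
wrist_force: [-0.3, -0.4, -5.2]
width: 0.0108
```

{"op": "jog_arm", "data": {"moves": [[[0,0,-1],[0,0,0]],[[0,0,-0.7],[0,0,0]],[[0,0,0],[0,0,0]]]}}

```text
time: 10.52
tcp_pos: [0.4693, 0.2273, 0.2635]
tcp_rot: [0.865, -0.024, 0.499, -0.049]
wrist_force: [-0.3, 0.9, -6.2]
width: 0.0108
```

{"op": "jog_arm", "data": {"moves": [[[0,0,-1],[0,0,0]],[[0,0,-0.7],[0,0,0]],[[0,0,0],[0,0,0]]]}}

```text
time: 10.77
tcp_pos: [0.4693, 0.2272, 0.2618]
tcp_rot: [0.865, -0.024, 0.499, -0.049]
wrist_force: [-0.7, -0.3, -5.1]
width: 0.0109
```

{"op": "jog_arm", "data": {"moves": [[[0,0,-2],[0,0,0]],[[0,0,-2],[0,0,0]],[[0,0,-2],[0,0,0]],[[0,0,0],[0,0,0]]]}}

```text
time: 11.1
tcp_pos: [0.4691, 0.2271, 0.2553]
tcp_rot: [0.865, -0.024, 0.499, -0.049]
wrist_force: [-0.0, -0.1, -5.9]
width: 0.011
```

{"op": "jog_arm", "data": {"moves": [[[0,0,-3],[0,0,0]],[[0,0,-3],[0,0,0]],[[0,0,-3],[0,0,0]],[[0,0,-3],[0,0,0]],[[0,0,0],[0,0,0]]]}}

```text
time: 11.52
tcp_pos: [0.469, 0.2271, 0.2431]
tcp_rot: [0.865, -0.024, 0.499, -0.049]
wrist_force: [-0.2, 0.3, -5.9]
width: 0.0113
```

{"op": "jog_arm", "data": {"moves": [[[0,0,-3],[0,0,0]],[[0,0,-3],[0,0,0]],[[0,0,-3],[0,0,0]],[[0,0,-3],[0,0,0]],[[0,0,0],[0,0,0]]]}}

```text
time: 11.93
tcp_pos: [0.469, 0.2271, 0.2312]
tcp_rot: [0.865, -0.024, 0.499, -0.049]
wrist_force: [0.4, -0.0, -6.0]
width: 0.011
```

Run:
```python
from plan import *
s=sense();p,r=mkpose(s);t,Rt=grip((.552,.218),-.8,.18);print(p,rel(r,Rt),s["joints"],s["wrist_force"],s["ft_torque"],s["width"])
a=capture("wrist");cv2.imwrite("pics/w8.png",cv2.resize(a[160:290,360:490],None,fx=4.5,fy=4.5,interpolation=cv2.INTER_CUBIC))
```

```text
[0.469  0.2271 0.2312] [ 0.0015  0.084  -0.2794] [ 0.6385  0.2072  2.1157 -0.7653  0.5877  1.2752] [ 0.3568 -0.0467 -5.9516] [ 0.1913  0.8112 -0.0363] 0.01104611031229556
```

View pics/w8.png

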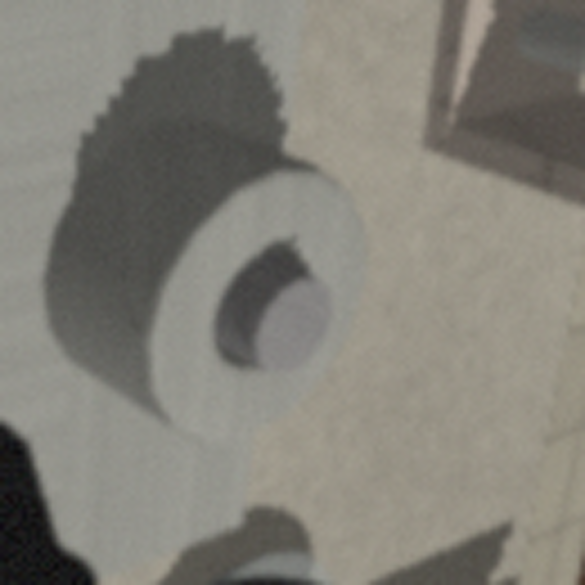

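Run:
```python
from plan import *
W=get_calibration("wrist");p,_=mkpose()
b=onz(W,(417.9,228.1),p[2]-.0266-.0015);r_=onz(W,(424.6,231.1),.2085);print(p,b,r_,(r_-b)*1e3)
```

```text
[0.4691 0.2272 0.2315] [0.5534 0.2178 0.2034] [0.5536 0.218  0.2085] [0.2074 0.1665 5.1306]
```

{"op": "jog_arm", "data": {"moves": [[[0,0,-5],[0,0,0]],[[0,0,-5],[0,0,0]],[[0,0,-5],[0,0,0]],[[0,0,-5],[0,0,0]],[[0,0,-5],[0,0,0]]]}}

```text
time: 12.4
tcp_pos: [0.4693, 0.2273, 0.2063]
tcp_rot: [0.865, -0.024, 0.499, -0.049]
wrist_force: [0.5, -1.1, -5.0]
width: 0.0109
```

{"op": "jog_arm", "data": {"moves": [[[0,0,-5],[0,0,0]],[[0,0,-5],[0,0,0]],[[0,0,-5],[0,0,0]],[[0,0,-5],[0,0,0]],[[0,0,-5],[0,0,0]]]}}

```text
time: 12.82
tcp_pos: [0.4694, 0.2274, 0.1814]
tcp_rot: [0.865, -0.024, 0.498, -0.049]
wrist_force: [0.3, -0.4, -6.4]
width: 0.0108
```

{"op": "jog_arm", "data": {"moves": [[[0,0,-5],[0,0,0]],[[0,0,-5],[0,0,0]],[[0,0,-5],[0,0,0]],[[0,0,-5],[0,0,0]],[[0,0,-5],[0,0,0]]]}}

```text
time: 13.23
tcp_pos: [0.4694, 0.2274, 0.1565]
tcp_rot: [0.865, -0.024, 0.498, -0.049]
wrist_force: [-0.1, -1.4, -6.1]
width: 0.011
```

Run:
```python
from plan import *
s=sense();p,r=mkpose(s);t,Rt=grip((.552,.218),-.8,.18);print(p,rel(r,Rt),s["joints"],s["wrist_force"],s["ft_torque"],s["width"])
```

```text
[0.4694 0.2274 0.1565] [-0.0428  0.138  -0.2876] [ 0.6385  0.3579  2.161  -1.0329  0.4636  1.5834] [-0.121  -1.4072 -6.0793] [0.1782 0.7552 0.0828] 0.010956653479423954
```

{"op": "jog_arm", "data": {"moves": [[[0,0,-5],[0,0,0]],[[0,0,-5],[0,0,0]],[[0,0,-5],[0,0,0]],[[0,0,-5],[0,0,0]],[[0,0,-5],[0,0,0]]]}}

```text
time: 13.65
tcp_pos: [0.4694, 0.2275, 0.1315]
tcp_rot: [0.865, -0.023, 0.498, -0.049]
wrist_force: [0.0, -0.4, -5.2]
width: 0.0109
```

{"op": "jog_arm", "data": {"moves": [[[0,0,-4],[0,0,0]],[[0,0,-3],[0,0,0]],[[0,0,-2],[0,0,0]],[[0,0,0],[0,0,0]]]}}

```text
time: 13.98
tcp_pos: [0.4692, 0.2273, 0.1225]
tcp_rot: [0.865, -0.024, 0.499, -0.049]
wrist_force: [1.0, 0.3, -5.7]
width: 0.011
```

Run:
```python
from plan import *
s=sense();p,r=mkpose(s);t,Rt=grip((.552,.218),-.8,.18);print(p,rel(r,Rt),s["joints"],s["wrist_force"],s["ft_torque"],s["width"])
a=capture("wrist");cv2.imwrite("pics/w9.png",a)
b=capture("scene");cv2.imwrite("pics/c9.png",cv2.resize(b[185:285,325:435],None,fx=6,fy=6,interpolation=cv2.INTER_CUBIC))
b=capture("side");cv2.imwrite("pics/s9.png",cv2.resize(b[110:205,225:335],None,fx=6,fy=6,interpolation=cv2.INTER_CUBIC))
```

```text
[0.4692 0.2273 0.1225] [-0.0201  0.1077 -0.2879] [ 0.6385  0.4333  2.173  -1.1969  0.4252  1.7648] [ 0.9803  0.3035 -5.7183] [0.2351 0.8517 0.0079] 0.011049669823092391
```

View pics/c9.png

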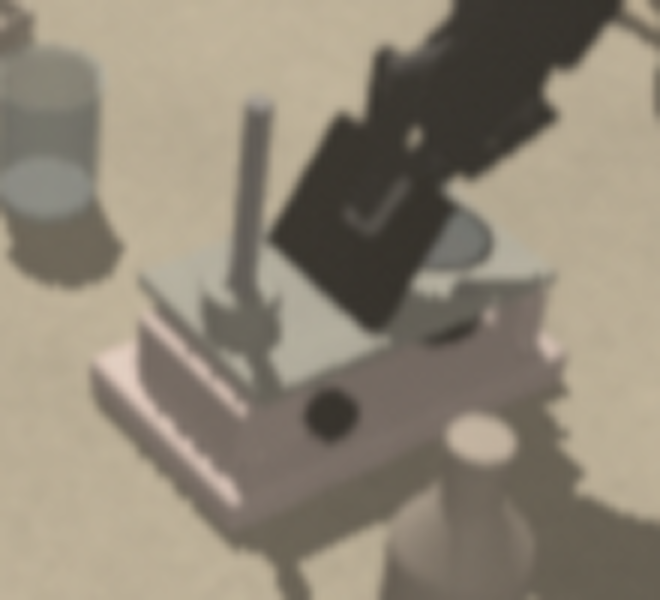

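View pics/s9.png

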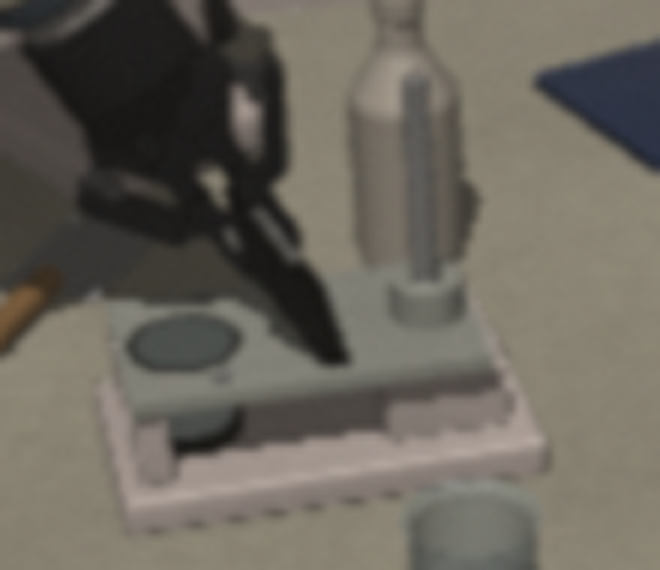

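View pics/w9.png

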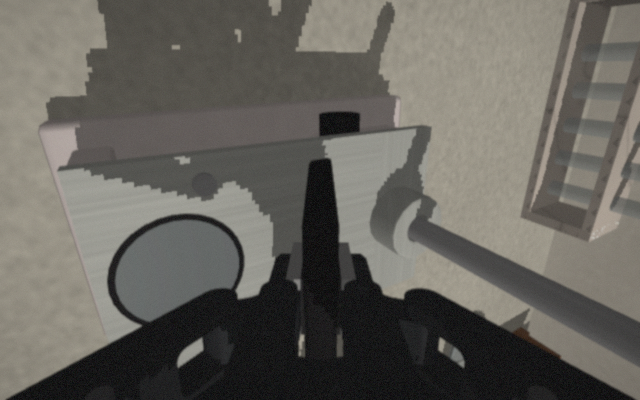

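{"op": "jog_arm", "data": {"moves": [[[0,0,-1],[0,0,0]],[[0,0,-1],[0,0,0]],[[0,0,-1],[0,0,0]],[[0,0,0],[0,0,0]]]}}

```text
time: 14.47
tcp_pos: [0.4693, 0.2273, 0.1198]
tcp_rot: [0.865, -0.024, 0.498, -0.049]
wrist_force: [0.0, 0.2, -5.4]
width: 0.0107
```

{"op": "jog_arm", "data": {"moves": [[[0,0,-0.6],[0,0,0]],[[0,0,-0.6],[0,0,0]],[[0,0,0],[0,0,0]]]}}

```text
time: 14.72
tcp_pos: [0.4693, 0.2273, 0.1186]
tcp_rot: [0.865, -0.024, 0.498, -0.049]
wrist_force: [0.7, -0.4, -5.3]
width: 0.0113
```

{"op": "jog_arm", "data": {"moves": [[[0,0,-0.5],[0,0,0]],[[0,0,-0.5],[0,0,0]],[[0,0,0],[0,0,0]]]}}

```text
time: 14.97
tcp_pos: [0.4693, 0.2273, 0.1176]
tcp_rot: [0.865, -0.024, 0.498, -0.049]
wrist_force: [0.4, -0.7, -5.2]
width: 0.0111
```

{"op": "jog_arm", "data": {"moves": [[[0,0,-0.4],[0,0,0]],[[0,0,-0.4],[0,0,0]],[[0,0,0],[0,0,0]]]}}

```text
time: 15.22
tcp_pos: [0.4694, 0.2273, 0.1169]
tcp_rot: [0.865, -0.024, 0.498, -0.049]
wrist_force: [-0.3, 0.3, -5.0]
width: 0.011
```

{"op": "jog_arm", "data": {"moves": [[[0,0,-0.4],[0,0,0]],[[0,0,-0.3],[0,0,0]],[[0,0,0],[0,0,0]]]}}

```text
time: 15.47
tcp_pos: [0.4695, 0.2275, 0.1167]
tcp_rot: [0.865, -0.024, 0.498, -0.049]
wrist_force: [-2.6, 1.3, 3.1]
width: 0.0112
```

{"op": "jog_arm", "data": {"moves": [[[0,0,-0.3],[0,0,0]],[[0,0,-0.3],[0,0,0]],[[0,0,0],[0,0,0]]]}}

```text
time: 15.72
tcp_pos: [0.4695, 0.2276, 0.1166]
tcp_rot: [0.866, -0.024, 0.498, -0.049]
wrist_force: [-7.8, 2.0, 11.9]
width: 0.0111
```

{"op": "jog_arm", "data": {"moves": [[[0,0,0.4],[0,0,0]],[[0,0,0],[0,0,0]],[[0,0,0],[0,0,0]]], "newtons": 40}}

```text
time: 15.97
tcp_pos: [0.4695, 0.2275, 0.1166]
tcp_rot: [0.865, -0.024, 0.498, -0.049]
wrist_force: [-5.9, 2.1, 8.6]
width: 0.0108
```

{"op": "jog_arm", "data": {"moves": [[[0,0,0],[0,0,0]],[[0,0,0],[0,0,0]]], "newtons": 20}}

```text
time: 16.13
tcp_pos: [0.4695, 0.2276, 0.1166]
tcp_rot: [0.865, -0.024, 0.498, -0.049]
wrist_force: [-6.7, 2.0, 8.3]
width: 0.0111
```

Run:
```python
from plan import *
s=sense();p,r=mkpose(s);t,Rt=grip((.552,.218),-.8,.18);print(p,rel(r,Rt),s["joints"],s["wrist_force"],s["ft_torque"],s["width"])
b=capture("side");cv2.imwrite("pics/s10.png",cv2.resize(b[110:205,225:335],None,fx=6,fy=6,interpolation=cv2.INTER_CUBIC))
```

```text
[0.4695 0.2276 0.1166] [-0.0469  0.1934 -0.3063] [ 0.6389  0.4472  2.1746 -1.233   0.4197  1.8042] [-6.6616  2.0362  8.2732] [-0.2969  0.7393 -0.0593] 0.011145616387497427
```

View pics/s10.png

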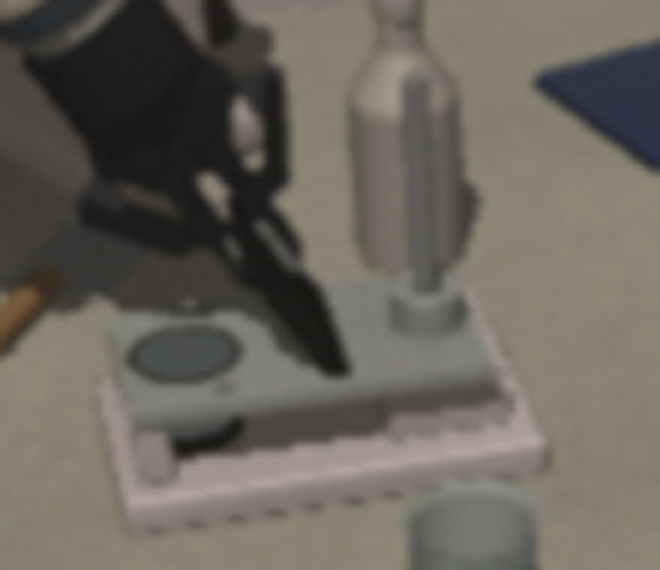

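{"op": "jog_arm", "data": {"moves": [[[0.2,0,0.3],[0,0,0]],[[0,0,0],[0,0,0]]]}}

```text
time: 16.35
tcp_pos: [0.4696, 0.2275, 0.1166]
tcp_rot: [0.865, -0.024, 0.498, -0.049]
wrist_force: [-4.4, 0.6, 6.1]
width: 0.0109
```

{"op": "jog_arm", "data": {"moves": [[[0,0,0],[0,0,0]],[[0,0,0],[0,0,0]],[[0,0,0],[0,0,0]],[[0,0,0],[0,0,0]]], "hand": 0}}

```text
time: 16.68
tcp_pos: [0.4698, 0.2273, 0.1164]
tcp_rot: [0.865, -0.024, 0.498, -0.049]
wrist_force: [0.2, -0.0, 0.7]
width: 0.0425
```

Run:
```python
from plan import *
s=sense();p,r=mkpose(s);print(p,r.apply([1,0,0]),s["wrist_force"],s["ft_torque"],s["width"])
a=capture("wrist");cv2.imwrite("pics/w11.png",a)
```

```text
[0.4698 0.2273 0.1164] [ 0.4985 -0.1086 -0.8601] [ 0.2038 -0.0022  0.6712] [0.0176 0.2272 0.0357] 0.042469100109008055
```

View pics/w11.png

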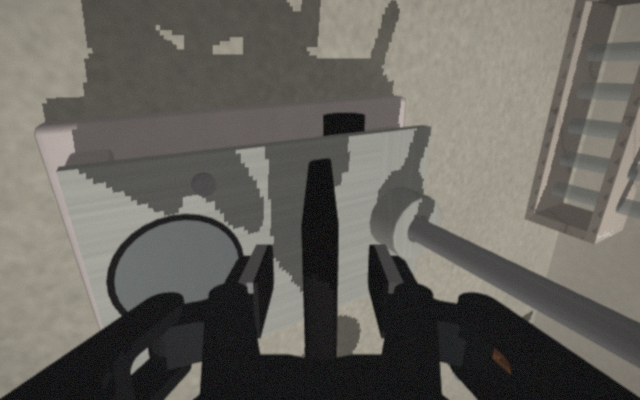

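{"op": "jog_arm", "data": {"moves": [[[-5,1,8.6],[0,0,0]],[[-8,1.7,13.8],[0,0,0]],[[-10,2.2,17.2],[0,0,0]],[[-12,2.6,20.6],[0,0,0]],[[-12,2.6,20.6],[0,0,0]]]}}

```text
time: 17.15
tcp_pos: [0.4218, 0.2372, 0.1975]
tcp_rot: [0.865, -0.024, 0.499, -0.049]
wrist_force: [0.5, 0.1, 0.8]
width: 0.0429
```

{"op": "jog_arm", "data": {"moves": [[[-10,2,20],[0,0,0]],[[-5,0,20],[0,0,0]],[[0,0,20],[0,0,0]],[[0,0,15],[0,0,0]],[[0,0,0],[0,0,0]]]}}

```text
time: 17.57
tcp_pos: [0.4086, 0.2406, 0.2753]
tcp_rot: [0.866, -0.022, 0.497, -0.048]
wrist_force: [0.3, 0.5, 0.2]
width: 0.0426
```

Run:
```python
from plan import *
s=sense();p,r=mkpose(s);print(p,s["joints"],s["wrist_force"])
a=capture("wrist");cv2.imwrite("pics/w12.png",a)
b=capture("scene");cv2.imwrite("pics/c12r.png",b);cv2.imwrite("pics/c12.png",cv2.resize(b[185:285,325:435],None,fx=6,fy=6,interpolation=cv2.INTER_CUBIC))
b=capture("side");cv2.imwrite("pics/s12r.png",b);cv2.imwrite("pics/s12.png",cv2.resize(b[110:205,225:335],None,fx=6,fy=6,interpolation=cv2.INTER_CUBIC))
```

```text
[0.4086 0.2406 0.2753] [ 0.7621  0.0708  2.1494 -0.6939  0.7218  1.2856] [0.2773 0.5254 0.2223]
```

View pics/c12.png

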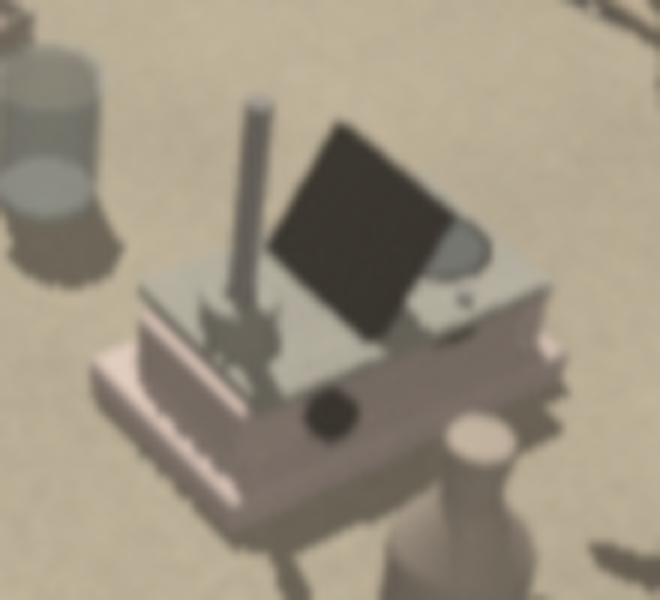

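View pics/s12.png

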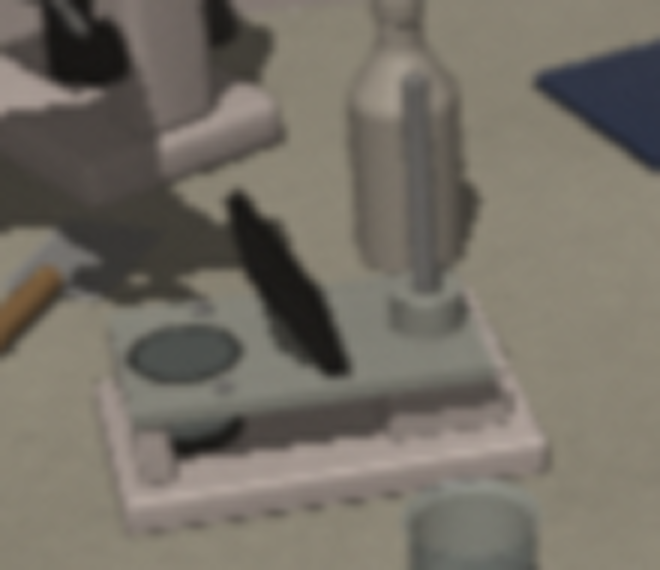

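View pics/w12.png

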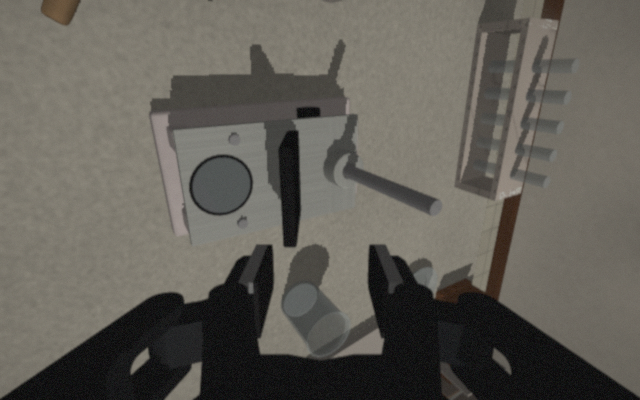

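Run:
```python
from plan import *
W=get_calibration("wrist");S=get_calibration("side");C=get_calibration("scene")
print("window wrist",onz(W,(221,185),.068),"side",onz(S,(185/6+225-.5,353/6+110-.5),.068))
pl=[onz(W,x,.068) for x in((175,129),(191,243),(350,112))];print(pl)
# bystanders compare
for n,rects in(("scene",{"beaker":(322,190,345,225),"dish":(248,217,280,240),"jar":(283,135,305,163),"wipes":(228,148,276,180)}),("side",{"beaker":(290,188,318,228),"dish":(372,205,408,230),"jar":(293,302,332,352),"wipes":(355,290,440,342),"bottle":(284,105,302,150)})):
    a=cv2.imread(f"pics/{n}0.png").astype(int);b=cv2.imread(f"pics/{'c' if n=='scene' else 's'}12r.png").astype(int)
    for k,(x0,y0,x1,y1) in rects.items():print(n,k,np.abs(a-b)[y0:y1,x0:x1].mean())
```

```text
window wrist [0.4193 0.2183 0.068 ] side [0.4239 0.2215 0.068 ]
[array([0.3877, 0.2728, 0.068 ]), array([0.3852, 0.1671, 0.068 ]), array([0.5625, 0.2743, 0.068 ])]
scene beaker 3.2136645962732917
scene dish 3.796195652173913
scene jar 3.545995670995671
scene wipes 3.4312065972222223
side beaker 1.5383928571428571
side dish 1.8803703703703705
side jar 1.6205128205128205
side wipes 1.945475113122172
side bottle 0.9510288065843622
```

```bash
python3 -c "
from plant import *
print(sign_off(), sense()['time'])"
```

```text
the job is handed in; nothing more can be done
the job is handed in; nothing more can be done
```

The stage plate is on the viewing stand, threaded over the rod and lying flat. It is released, and I handed the job in at about 17.7 s of the 72 s allowed. sign_off reports no verdict.

- **Grip:** I took the plate by its sloping handle. The tool was rolled 6° within the plane of the handle, because the arm's fourth and sixth joints would otherwise have been near their limits.
- **Threading:** I compared bore and rod in two wrist views taken beside the rod. The bore then went over the rod with no contact force showing. A look part-way down showed the rod centred in the bore to about 0.3 mm.
- **Seating:** I lowered in small steps. Contact came at the height expected for the seat, and I stopped at about 17 N net, eased off and opened the gripper. The plate did not visibly move on release.
- **Final check, window:** it sits at about (0.419–0.424, 0.218–0.222) m. The lamp was measured at about (0.421–0.425, 0.222–0.223) m, so they agree within about 2–4 mm. The cameras differ from each other by about as much.
- **Final check, bystanders:** the beaker, dish, jar, wipes and wash bottle show no visible change from the first pictures. I did not run that comparison on the spatula, which no move came near.

One disagreement along the way: the scene and side cameras put the gap between bore and rod 3–5 mm wider than the wrist camera did. I went by the wrist views, and the threading bore them out.

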